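# Mount a delicate turned spindle in the checking stand

### The job

Draw the pale turned spindle out of the rack by its end, lay it down on the blue felt mat and let go, then take it again by its slim middle and lay it in the two rests of the green checking stand. Then slide the tail stop (red grip) up, so that the spindle is pushed against the opposite stop and the tail stop's sprung plunger is pressed about half-way in, and leave it so. The wood is soft and freshly finished: grip it only lightly, do not drop it, never press the plunger nearly all the way in, and leave the other things where they are.

Things in the scene. Friction and masses are not known exactly. Their poses are not given: they have to be found in the camera images.
- spindle_mid (a point): Centre of the pale wooden spindle, 180 mm long (own x), about 90 g. Square ends 24 x 24 mm, 40 mm long; between them a slim round part, 18 mm thick to the touch. Starts in either rack slot, 43 to 53 mm of it sticking out at the front, sagging a little: its axis there is about 48 mm up. Soft: the forces of both fingers on it, added, must stay under 80 N (20 to 30 N a finger is ample). Lying flat its axis is 12 mm up.
- spare_mid (a point): Centre of the dark-wood spindle, same shape, in the rack's other slot. Bystander, to be left there.
- rack: Fixed grey board rack, 140 mm deep (own x) x 158 mm wide, 80 mm high; origin under its centre on the table; front face at x = -70 mm, towards the robot. Two slots along x at y = +40 and -40 mm, 34 mm wide, floor 40 mm up, roof 74 to 80 mm up. Under the roof a spindle can be taken only by its protruding end and drawn straight out to -x until its far end is clear.
- mat: Blue felt mat, fixed, 200 (own x) x 100 x 4 mm; origin under its centre on the table (top at 4 mm). The spindle is laid flat here, its centre over the mat, and let go before it is taken again.
- stand: Fixed green checking stand, base 355 x 84 x 14 mm; origin on the table; own x is the long axis, from tail stop (-x) to opposite stop (+x). The opposite stop is a grey block 80 mm high with a rubber face; the face is clamped somewhere from x = +94 to +114 mm, different each time and not reported: found by feel. It does not move when pushed.
- stand_seat (a point): Middle of the spindle's place in the stand: on the stand's axis, 62 mm above the table, at stand x = 0; axes as the stand's. Two rests 22 mm long, at x = +72.5 and -62.5 mm, floors 50 mm up, carry the square ends between cheeks 30 mm apart that flare open up to 72 mm, so only the slim middle can be held. Lay it with its centre at x = -5 to 0 mm; it slides along the rests under about 1 N.
- tail (a joint): Travel of the tail stop along stand +x, m, 0 to 0.08 (starts 0 to 0.015). Stiff slide: moves at about 9 N, stays where left. Its plunger, 22 mm across at axis height, has its free face at stand x = -130 mm + travel and yields up to 18 mm at 500 N/m: half-way in = 4.5 N on the spindle, 13 to 14 N to push the stop. Over 8 N marks the spindle.
- tail_grip (a point): Point on the red upright grip on the tail stop: 30 mm long (stand x), 14 mm thick (stand y), from 89 to 130 mm above the table; this point is 115 mm up, on its axis. Pinched from above across its thickness.
- glue: White glue bottle, 60 mm across, 170 mm high, origin under its centre. Bystander.
- tin: Steel tin cup, 72 mm across, 80 mm high, origin under its centre. Bystander.
- driver: Yellow screwdriver lying along own x, 200 mm, origin under its centre. Bystander.
- hammer: Hammer lying along own x, 260 mm, origin under its centre. Bystander.
- offcut: Wood offcut, 110 x 50 x 30 mm, origin under its centre. Bystander.
- wax: Yellow wax tin, 68 mm across, 50 mm high, origin under its centre. Bystander.
There are look-alikes about, which are no part of the job. Of the things that look like the part that bears spindle_mid, the smaller one is meant.

How it is judged (in metres and radians):
On the way, in this order (a step that is already met when the one before it is completed fails the run):
1. the spindle lies flat on the mat, let go (x of spindle_mid in the frame of mat between -0.06 and 0.06 m and y of spindle_mid in the frame of mat between -0.05 and 0.05 m and z of spindle_mid in the frame of mat between 0.012 and 0.02 m and angle between spindle's own x axis and vertical between 1.5 and 1.64 rad and contact force between spindle and the fingers below 0.05 N and linear speed of spindle below 0.02 m/s), for 0.2 s.
2. the spindle lies in both rests of the stand, let go (x of spindle_mid in the frame of stand between -0.025 and 0.035 m and y of spindle_mid in the frame of stand between -0.006 and 0.006 m and z of spindle_mid in the frame of stand between 0.057 and 0.067 m and angle between the x axis of spindle and the x axis of stand, either way round below 0.1 rad and contact force between spindle and the fingers below 0.05 N and linear speed of spindle below 0.02 m/s), for 0.2 s.
At the end, for the whole second after the job is handed in: The pale spindle, let go and at rest, lies in both rests of the stand (centre within 6 mm sideways and 5 mm in height of its place, in line within 0.1 rad), and the tail stop's plunger presses it against the opposite stop with 2.5 to 6.5 N (plunger 5 to 13 mm of 18 mm in) (all of step 2 and contact force between spindle and tail between 2.5 and 6.5 N and velocity of joint tail below 0.01 m/s); the robot touches nothing.
It fails at once if the fingers squeeze the spindle with more than 80 N in all (both fingers added) (contact force between spindle and the fingers above 80 N).
It fails at once if the tail stop presses the spindle with more than 8 N (contact force between spindle and tail above 8 N).
It fails at once if the spindle is dropped: moves faster than 0.4 m/s touching nothing (contact force between spindle and anything else below 0.01 N and linear speed of spindle above 0.4 m/s).
It fails at once if a bystander is moved more than 30 mm (distance of any of spare_mid, glue, tin, driver, hammer, offcut, wax from where it was at the start of the episode above 0.03 m).
It also fails if it takes over 58 s, if anything falls off the work surface, if the arm or the gripper's body presses on something with over 40 N, if the wrist force passes 120 N, or if a joint passes its speed limit or range.

### The arm

A 7-joint arm with a two-finger parallel gripper is mounted at the origin on the work surface. World frame = base frame: x ahead of the robot, y to its left, z up, the work surface at z = 0. Lengths are in m, angles in degrees, forces in N, time in s.
With the tool pointing down it reaches from about 0.4 to 0.85 m from the base axis. Payload 4.5 kg.
Tool frame: the origin (TCP) lies at the very end of the fingers, on their centre line; the grasp point (between the pads) lies 19 mm behind it; y points along the fingers, x is the direction in which the jaws open and shut, and the axes are right-handed (so a half turn about y gives the same grasp; the last joint's range is limited). The gripper opens to 85 mm and grips with 20 to 120 N. Pads are 22 mm wide; open, the fingers measure 114 mm over their backs; the gripper's body (76 mm by 85 mm) begins 54 mm behind the grasp point. The pads swing forward as they close: fully open they stand 13 mm farther back than shut.
Start: joints at [70.29, 39.483, -11.15, 89.685, 9.013, 51.709, -12.324], TCP at [0.231, -0.581, 0.231] pointing down, gripper open.
Joint ranges: [-172.22, 172.22], [-26.19, 119.32], [-84.43, 86.54], [7.71, 146.69], [-57.33, 237.33], [2.42, 119.75], [-152.13, 152.13]. Speed limits (degrees/s): [147.25, 147.25, 180, 180, 180, 180, 180].

### API

Orientations are given as a 3x3 rotation matrix whose columns are the frame's x, y, z axes.
In Python, from workcell import robot, optics, order gives the robot as it stands.
- The arm moves only by the tool arm_command, never from a script. Its argument "plan" is a list that holds one entry, the list of rows, each a list of 7 numbers: the finger opening in m, from 0 to 0.0854, then the shift along the tool's x, y, z in m, then the turn, a rotation vector about the tool's x, y, z in degrees. In form: [[[gripper, dx, dy, dz, rx, ry, rz], ...]]. A call has 1 to 10 rows; each row is the pose to reach, as a shift and turn from the pose measured when the call began, along the tool's axes at that moment; what a row does not reach only later rows make up. A row lasts 1/8 s, in which the tool goes at most 62.5 mm and 10.7 degrees, less where a joint would pass 70% of its speed; a pose out of reach is approached as far as the arm can. A call with a gripper value outside its range is refused whole. The fingers move at their own pace and stop on an object; "squeeze" is the grip in N (left out, the last holds). Time passes only in rows, so rows that repeat a pose let the fingers close. It gives the time, the measured TCP pose, the force and the opening at its end, in the units of the state.
- robot.state(): the state, without advancing time (a new reading comes with each control period).
- optics.snapshot(name): name is "side" or "top"; returns the picture (384x512x3 uint8, blue, green, red); there is no depth.
- optics.get_calibration(name): a dict with "intrinsics" (3x3 intrinsics, pixels), "extrinsics" (4x4, takes a point from world to camera coordinates). Camera axes: x right, y down, z forward; pixel columns grow to the right and rows downward; lengths in m; the calibration is good to about 2 mm. A picture is of the moment at which its call begins. get_calibration takes no time and is no camera call.
- order.finish_job(): hands the job in, once; it reports no verdict.
The state is a dict: "t": time; "q": joint angles; "dq": joint speeds; "joint_efforts": joint torques, N m; "position": TCP position; "orientation": TCP orientation; "wrist_force": force on the tool from outside, world axes, zero at the start; "ft_torque": the same for the moment, N m; "opening": finger opening in m.
Only numpy, scipy, OpenCV 4.12 (cv2) and the standard library are available. Lean on these libraries where they do the work, as an engineer would, in place of code of your own. Each camera call takes 0.05 s, during which the arm holds its last target.

## Working session

There is one attempt and no reset: what is moved stays moved. The work goes in short steps, Python scripts to look and compute and a tool call to move; the robot and the scene stay as the last step left them, time stands still between calls to the robot, and variables do not carry over. Pictures are saved under pics/ and viewed, and the job is handed in when it is done.

Besides the shell and the picture viewer there is one more tool, called after "Request:" as name(argument=value, ...), one argument or row to a line, values as JSON. arm_command: Moves the arm, as the interface text tells. Its arguments: {"type":"object","properties":{"plan":{"type":"array"},"squeeze":{"type":"number"}},"required":["plan"]}

```bash
ls; mkdir -p pics; python3 - <<'E'
from workcell import robot, optics, order
import cv2, numpy as np
np.set_printoptions(precision=4,suppress=True)
s=robot.state()
for k,v in s.items(): print(k,np.array(v))
for n in("side","top"):
    c=optics.get_calibration(n); print(n,np.array(c["intrinsics"]),np.array(c["extrinsics"]))
    im=optics.snapshot(n); cv2.imwrite(f"pics/{n}0.png",im); cv2.imwrite(f"pics/{n}0v.png",cv2.resize(im,(800,600),interpolation=cv2.INTER_CUBIC))
E
```

```text
pics
t 0.0
q [ 70.2911  39.5358 -11.1431  89.7461   9.012   51.7093 -12.3252]
dq [ 0.0079 -0.0092 -0.0313 -0.0284 -0.0008  0.0093 -0.0436]
joint_efforts [ -0.0002 -53.96    -1.2666 -15.8543   0.0091   0.0094   0.    ]
position [ 0.2302 -0.5803  0.2304]
orientation [[ 0.3689 -0.0008  0.9295]
 [-0.9295  0.0017  0.3689]
 [-0.0019 -1.     -0.0001]]
wrist_force [-0.0433 -0.4917 -0.1667]
ft_torque [ 0.0078 -0.061  -0.0145]
opening 0.08522061352148022
side [[441.986    0.     265.3148]
 [  0.     441.986  191.6207]
 [  0.       0.       1.    ]] [[-0.958  -0.2868  0.0009  0.463 ]
 [-0.1844  0.6138 -0.7676  0.1756]
 [ 0.2196 -0.7356 -0.6409  1.2327]
 [ 0.      0.      0.      1.    ]]
top [[423.9925   0.     262.5245]
 [  0.     423.9925 187.2887]
 [  0.       0.       1.    ]] [[ 0.0143 -0.9997  0.0191 -0.0454]
 [-0.9959 -0.016  -0.0885  0.5071]
 [ 0.0888 -0.0178 -0.9959  1.5152]
 [ 0.      0.      0.      1.    ]]
```

View pics/top0v.png

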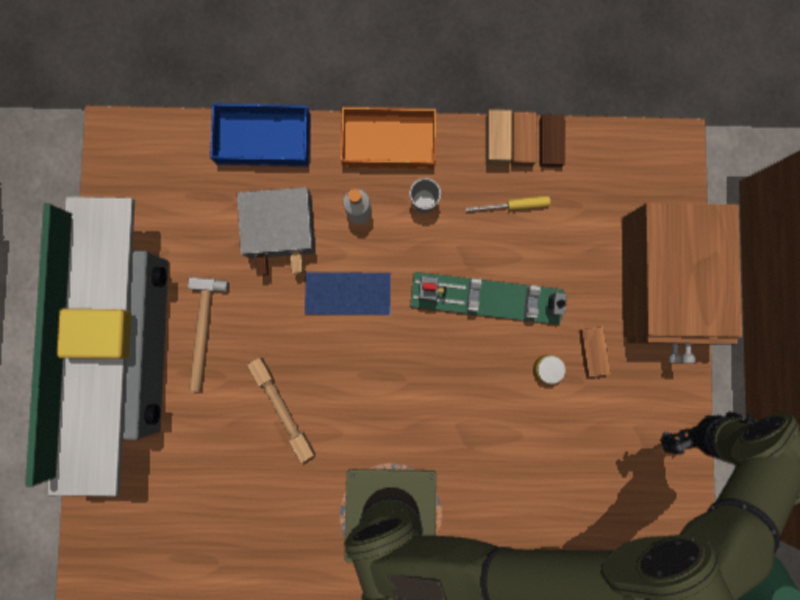

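View pics/side0v.png

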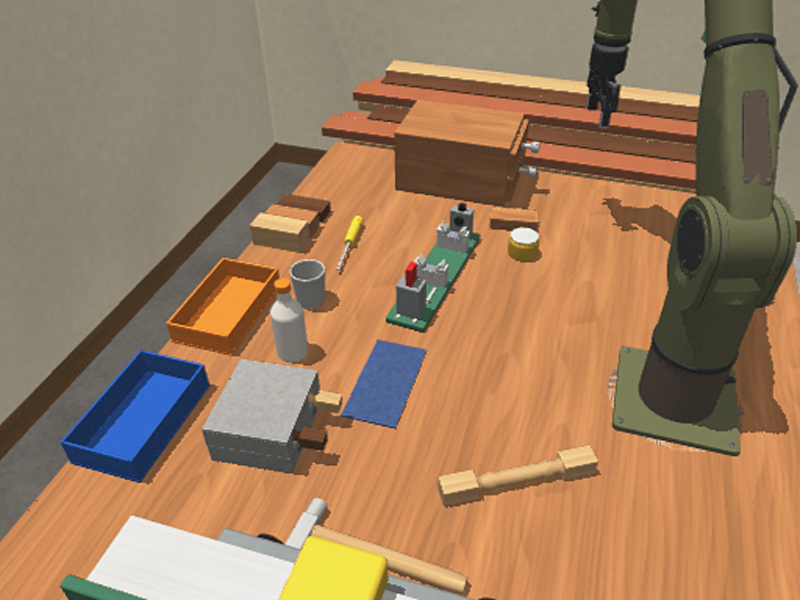

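The top view shows the rack at about (275,220) with the pale end sticking out at (296,263) and the dark one at (266,267). The mat is at (347,293). The stand runs from (412,290), its red-grip tail end, to (565,305). The larger look-alike spindle lies loose at (280,410). I'll enlarge crops next.

```bash
cat > h.py <<'E'
from workcell import robot, optics, order
import cv2, numpy as np
np.set_printoptions(precision=4,suppress=True)
def cal(n):
    c=optics.get_calibration(n); return np.array(c["intrinsics"]),np.array(c["extrinsics"])
def ray(n,u,v):
    K,T=cal(n); d=T[:3,:3].T@np.linalg.solve(K,[u,v,1]); return -T[:3,:3].T@T[:3,3],d
def onz(n,u,v,z):
    o,d=ray(n,u,v); return o+d*(z-o[2])/d[2]
def proj(n,p):
    K,T=cal(n); c=T[:3,:3]@np.array(p)+T[:3,3]; return (K@c/c[2])[:2]
def tri(uvt,uvs):
    o1,d1=ray("top",*uvt); o2,d2=ray("side",*uvs)
    A=np.stack([d1,-d2],1); x=np.linalg.lstsq(A,o2-o1,rcond=None)[0]
    a,b=o1+d1*x[0],o2+d2*x[1]; return (a+b)/2,np.linalg.norm(a-b)
def crop(n,im,x0,y0,x1,y1,k,name):
    c=cv2.resize(im[y0:y1,x0:x1],None,fx=k,fy=k,interpolation=cv2.INTER_CUBIC)
    # ticks every 10 px
    for x in range((x0+9)//10*10,x1,10): 
        cv2.line(c,(int((x-x0+.5)*k),0),(int((x-x0+.5)*k),6),(255,255,255),1); 
        if x%20==0: cv2.putText(c,str(x),(int((x-x0+.5)*k)-8,16),0,.35,(255,255,255),1)
    for y in range((y0+9)//10*10,y1,10): 
        cv2.line(c,(0,int((y-y0+.5)*k)),(6,int((y-y0+.5)*k)),(255,255,255),1); cv2.putText(c,str(y),(8,int((y-y0+.5)*k)+4),0,.35,(255,255,255),1)
    cv2.imwrite("pics/"+name,c)
E
python3 - <<'E'
from h import *
t=cv2.imread("pics/top0.png"); s=cv2.imread("pics/side0.png")
crop("top",t,145,110,265,210,6.5,"c1.png")
crop("top",t,255,160,375,220,6.5,"c2.png")
crop("side",s,125,215,285,315,5,"c3.png")
crop("side",s,240,120,320,220,6,"c4.png")
E
```

```text
(no output)
```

View pics/c1.png

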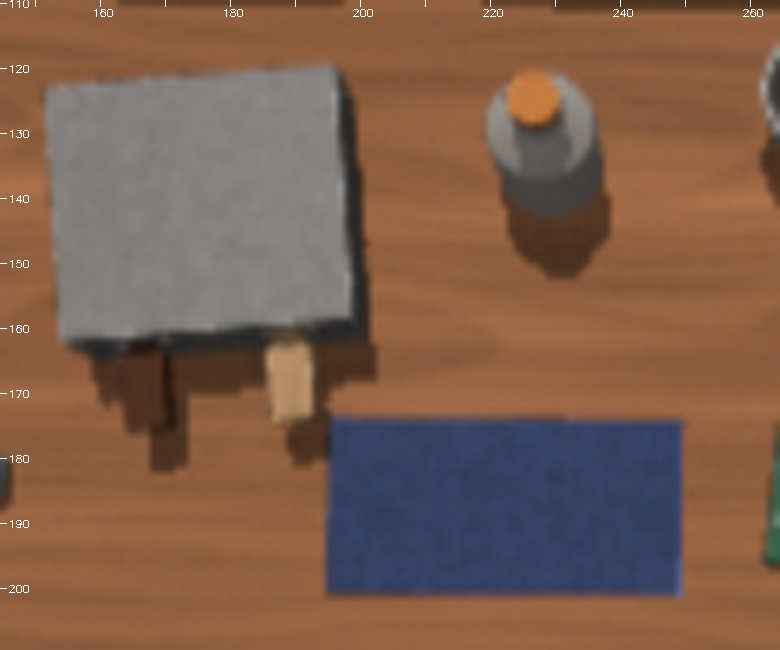

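View pics/c2.png

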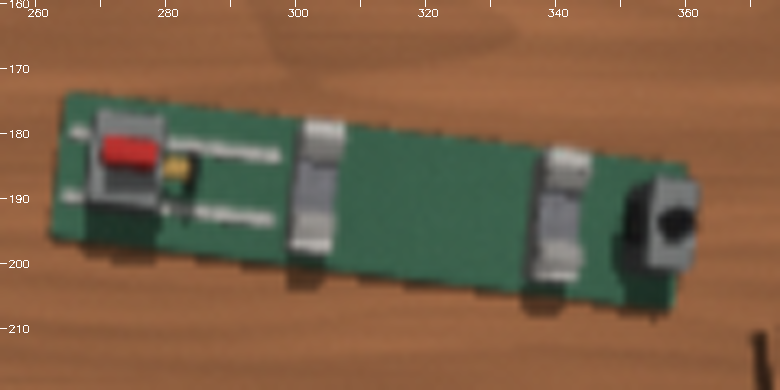

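View pics/c3.png

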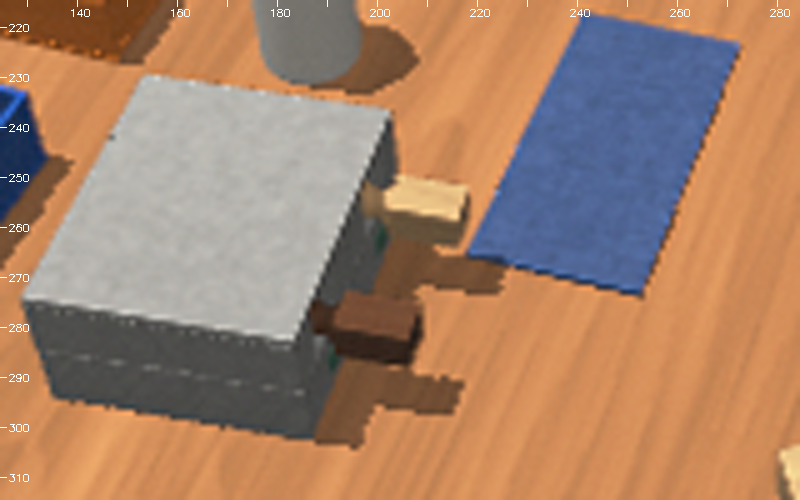

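View pics/c4.png

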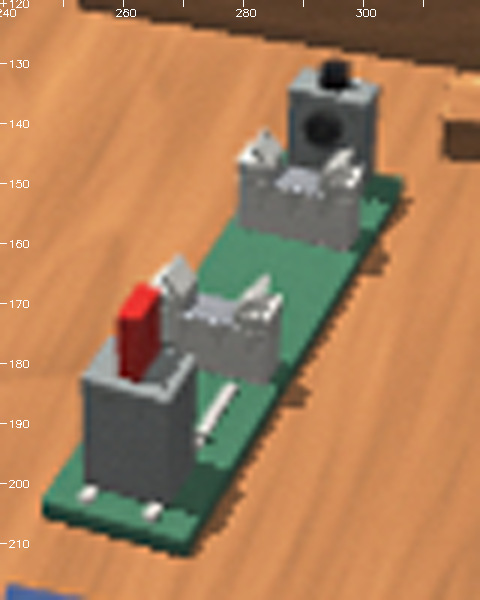

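```bash
cat > m.py <<'E'
from h import *
from scipy.optimize import least_squares
def c1(p): return np.array([145+p[0]/6.5-.5,110+p[1]/6.5-.5])
def c2(p): return np.array([255+p[0]/6.5-.5,160+p[1]/6.5-.5])
def c3(p): return np.array([125+p[0]/5-.5,215+p[1]/5-.5])
def c4(p): return np.array([240+p[0]/6-.5,120+p[1]/6-.5])
def fit(obs,g):
    def w(q,l): c,s=np.cos(q[2]),np.sin(q[2]); return [q[0]+c*l[0]-s*l[1],q[1]+s*l[0]+c*l[1],l[2]]
    f=lambda q: np.concatenate([proj(n,w(q,l))-uv for n,l,uv in obs])
    r=least_squares(f,g); return r.x,f(r.x).reshape(-1,2)
rk=[(.07,.079,.08),(.07,-.079,.08),(-.07,-.079,.08),(-.07,.079,.08)]
ob=[("top",l,c1(p)) for l,p in zip(rk,[(44,88),(335,65),(352,318),(63,342)])]
# side: (148,74) far +x,-y ; (390,108) -x,-y ; (295,342) -x,+y ; (22,298) +x,+y
ob2=[("side",l,c3(p)) for l,p in zip([rk[1],rk[2],rk[3],rk[0]],[(148,74),(390,108),(295,342),(22,298)])]
for o in(ob,ob2,ob+ob2):
    x,r=fit(o,[.6,.15,0]); print("rack",x[:2],np.degrees(x[2]),np.abs(r).max())
# mat own x presumably along world -y/+y
m=[(-.1,.05,.004),(.1,.05,.004),(.1,-.05,.004),(-.1,-.05,.004)]
ob=[("top",l,c1(p)) for l,p in zip(m,[(332,418),(683,420),(681,596),(327,596)])]
ob2=[("side",l,c3(p)) for l,p in zip([m[1],m[2],m[3],m[0]],[(582,14),(740,44),(643,297),(467,255)])]
for o in(ob,ob2,ob+ob2):
    x,r=fit(o,[.5,.1,-np.pi/2]); print("mat",x[:2],np.degrees(x[2]),np.abs(r).max())
h=.1775
b=[(-h,.042,.014),(h,.042,.014),(h,-.042,.014),(-h,-.042,.014)]
ob=[("top",l,c2(p)) for l,p in zip(b,[(67,92),(690,166),(668,315),(49,240)])]
ob2=[("side",l,c4(p)) for l,p in zip([b[0],b[3],b[2]],[(44,503),(188,544),(402,178)])]
for o in(ob,ob2,ob+ob2):
    x,r=fit(o,[.5,-.2,-1.7]); print("base",x[:2],np.degrees(x[2]),np.abs(r).max()); 
X=x
def inst(p):
    d=np.array(p[:2])-X[:2]; c,s=np.cos(X[2]),np.sin(X[2]); return np.array([c*d[0]+s*d[1],-s*d[0]+c*d[1]])
print("in base-centred frame")
for nm,p,z in [("rest- floor",(317,185),.05),("rest+ floor",(560,212),.05),("r- up cheek",(324,128),.072),("r- low",(310,246),.072),("r+ up",(571,155),.072),("r+ low",(558,275),.072),("grip top",(130,150),.13),("tailblock",(128,160),.08),("plunger tip",(190,168),.062)]:
    w=onz("top",*c2(p),z); print(nm,w,inst(w))
print("cam",ray("top",1,1)[0],ray("side",1,1)[0])
# spindle pale: end top
for p in [(265,345),(310,341),(314,418),(275,424)]: print("sp",onz("top",*c1(p),.060))
for p in [(389,203),(399,173),(469,185),(459,220)]: print("sps",onz("side",*c3(p),.060))
E
python3 m.py
```

```text
rack [0.6621 0.2729] 5.800145771515716 0.3938611011172952
rack [0.6615 0.273 ] 5.630315734606865 0.7248521711576927
rack [0.6617 0.2729] 5.6997022117656755 0.71857837677166
mat [0.5062 0.1093] -89.3647693774168 0.35643809497130974
mat [0.5056 0.1116] -89.10791002343814 0.3201611980648522
mat [0.5059 0.1104] -89.20908527985499 0.7088932701485362
base [ 0.4987 -0.2161] -96.01995449046277 0.9662387646249613
base [ 0.5002 -0.2143] -95.07823620759551 0.6269496639025647
base [ 0.4991 -0.2155] -95.68179450734033 0.9237058459171976
in base-centred frame
rest- floor [ 0.5053 -0.1827  0.05  ] [-0.0333  0.0029]
rest+ floor [ 0.4925 -0.3166  0.05  ] [0.1012 0.0034]
r- up cheek [ 0.5344 -0.1838  0.072 ] [-0.0351  0.0319]
r- low [ 0.4702 -0.1766  0.072 ] [-0.0359 -0.0327]
r+ up [ 0.5219 -0.3182  0.072 ] [0.0999 0.0328]
r+ low [ 0.4566 -0.3109  0.072 ] [ 0.0992 -0.0329]
grip top [ 0.5148 -0.076   0.13  ] [-0.1404  0.0018]
tailblock [ 0.5145 -0.0773  0.08  ] [-0.1391  0.0016]
plunger tip [ 0.5124 -0.112   0.062 ] [-0.1044  0.0029]
cam [ 0.3712 -0.0104  1.5547] [0.2052 0.9318 0.9244]
sp [0.588  0.2382 0.06  ]
sp [0.5906 0.2138 0.06  ]
sp [0.5484 0.2104 0.06  ]
sp [0.5447 0.2314 0.06  ]
sps [0.5846 0.2339 0.06  ]
sps [0.5878 0.2128 0.06  ]
sps [0.5493 0.2101 0.06  ]
sps [0.5454 0.2343 0.06  ]
```

Poses found, and both views agree to about 2 mm:
- **Rack:** (0.662, 0.273), yaw 5.7°.
- **Mat:** (0.506, 0.110), yaw -89.2°.
- **Stand origin:** about (0.496, -0.243), yaw -95.65°.
- **Pale end:** tip at (0.547, 0.2215).

Next I'll write a helper that turns world targets into tool-frame rows.

```bash
cat >> h.py <<'E'
from scipy.spatial.transform import Rotation as R
def Rh(h): # tool down, tool x heading h deg
    c,s=np.cos(np.radians(h)),np.sin(np.radians(h)); return np.array([[c,0,-s],[s,0,c],[0,-1,0]])@np.diag([1,1,1])
def plan(way,st=None):
    """way: list of (pos,heading) ; prints shift/turn from present"""
    s=st or robot.state(); R0=np.array(s["orientation"]); p0=np.array(s["position"])
    print("t",round(s["t"],2),"pos",p0,"head",np.degrees(np.arctan2(R0[1,0],R0[0,0])).round(2),"tilt",R0[:,1],"F",np.array(s["wrist_force"]),"open",round(s["opening"],4),"q",np.array(s["q"]).round(1))
    for p,h in way:
        M=Rh(h); assert abs(np.linalg.det(M)-1)<1e-6,np.linalg.det(M)
        print(np.r_[R0.T@(np.array(p)-p0),].round(4), R.from_matrix(R0.T@M).as_rotvec(degrees=True).round(2))
E
python3 - <<'E'
from h import *
plan([((.40,-.17,.23),-75),((.567,.2237,.15),-84.5)])
E
```

```text
t 0.1 pos [ 0.2303 -0.5804  0.2306] head -68.35 tilt [-0.0008  0.0016 -1.    ] F [-0.4934  0.019   0.0198] open 0.085 q [ 70.3  39.5 -11.1  89.7   9.   51.7 -12.3]
[-0.3188  0.0011  0.3092] [ 0.01  6.65 -0.1 ]
[-0.6229  0.0816  0.6097] [ 0.02 16.15 -0.1 ]
```

Request:
arm_command(
  plan=[
    [[0.05, -0.319, 0.0, 0.309, 0, 6.6, 0], [0.05, -0.319, 0.0, 0.309, 0, 6.6, 0], [0.05, -0.319, 0.0, 0.309, 0, 6.6, 0], [0.05, -0.319, 0.0, 0.309, 0, 6.6, 0], [0.05, -0.319, 0.0, 0.309, 0, 6.6, 0], [0.05, -0.319, 0.0, 0.309, 0, 6.6, 0], [0.05, -0.38, 0.01, 0.371, 0, 8, 0], [0.05, -0.43, 0.02, 0.42, 0, 10, 0], [0.05, -0.475, 0.03, 0.465, 0, 12, 0], [0.05, -0.52, 0.04, 0.51, 0, 14, 0]],
  ],
  squeeze=25,
)

```text
t: 1.35
position: [0.4716, -0.0037, 0.2051]
orientation: [[0.132, -0.001, 0.991], [-0.991, 0.001, 0.132], [-0.001, -1.0, -0.0]]
wrist_force: [1.9, -0.7, -0.7]
opening: 0.0498
```

```bash
python3 - <<'E'
from h import *
plan([((.567,.2237,.15),-84.5)])
E
```

```text
t 1.35 pos [ 0.4716 -0.0037  0.2051] head -82.42 tilt [-0.0005  0.0012 -1.    ] F [ 1.9358 -0.6881 -0.7332] open 0.0498 q [ -3.4  30.7  -2.6 117.4   2.4  32.  -90.1]
[-0.2127  0.0554  0.1246] [ 0.02  2.08 -0.07]
```

Request:
arm_command(
  plan=[
    [[0.05, -0.053, 0.0, 0.031, 0, 1, 0], [0.05, -0.106, 0.0, 0.062, 0, 2, 0], [0.05, -0.16, 0.01, 0.093, 0, 2, 0], [0.05, -0.2, 0.03, 0.118, 0, 2, 0], [0.05, -0.213, 0.05, 0.125, 0, 2, 0], [0.05, -0.213, 0.055, 0.125, 0, 2, 0], [0.05, -0.213, 0.055, 0.125, 0, 2, 0]],
  ],
)

```text
t: 2.22
position: [0.5669, 0.2222, 0.1502]
orientation: [[0.096, -0.002, 0.995], [-0.995, -0.0, 0.096], [0.0, -1.0, -0.002]]
wrist_force: [0.2, -0.5, 1.0]
opening: 0.0501
```

```bash
python3 - <<'E'
from h import *
plan([((.567,.2237,.027),-84.5)])
s=optics.snapshot("side"); crop("side",s,125,165,285,285,5,"d1.png")
E
```

```text
t 2.23 pos [0.5669 0.2222 0.1502] head -84.5 tilt [-0.0017 -0.0004 -1.    ] F [ 0.2394 -0.4837  0.9722] open 0.0501 q [ -26.    44.     0.5   97.1   -0.6   38.9 -109.7]
[-0.0015  0.1232  0.0004] [ 0.1  -0.    0.01]
```

View pics/d1.png

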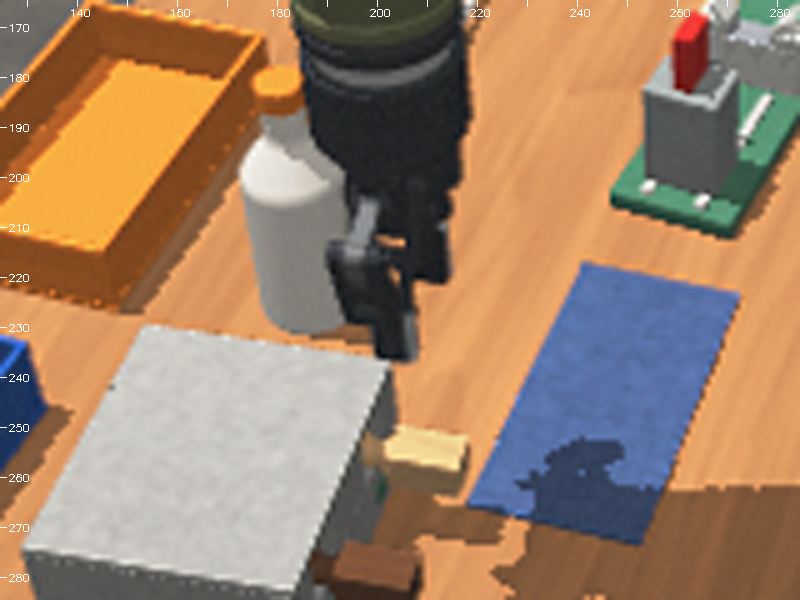

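The open fingers hang above the pale end at about (210,253), in line with it and clear of the rack and bottle. Descending and closing lightly.

Request:
arm_command(
  plan=[
    [[0.05, -0.001, 0.03, 0, 0, 0, 0], [0.05, -0.001, 0.06, 0, 0, 0, 0], [0.05, -0.001, 0.09, 0, 0, 0, 0], [0.05, -0.001, 0.11, 0, 0, 0, 0], [0.05, -0.001, 0.122, 0, 0, 0, 0], [0.05, -0.001, 0.122, 0, 0, 0, 0], [0.036, -0.001, 0.122, 0, 0, 0, 0], [0.028, -0.001, 0.122, 0, 0, 0, 0], [0.022, -0.001, 0.122, 0, 0, 0, 0], [0.015, -0.001, 0.122, 0, 0, 0, 0]],
  ],
  squeeze=25,
)

```text
t: 3.52
position: [0.5677, 0.2234, 0.0295]
orientation: [[0.095, 0.001, 0.995], [-0.995, 0.001, 0.095], [-0.001, -1.0, 0.001]]
wrist_force: [-0.6, -0.3, 3.9]
opening: 0.0236
```

```bash
python3 - <<'E'
from h import *
d=np.array([np.cos(np.radians(5.7)),np.sin(np.radians(5.7)),0])
p=np.array(robot.state()["position"])
plan([(p+[0,0,.004],-84.5),(p-.155*d+[0,0,.004],-84.5)])
s=optics.snapshot("side"); crop("side",s,125,165,285,285,5,"d2.png")
E
```

```text
t 3.52 pos [0.5677 0.2234 0.0295] head -84.53 tilt [ 0.0006  0.0006 -1.    ] F [-0.5576 -0.296   3.9195] open 0.0236 q [ -25.9   54.5    0.2   99.8   -0.3   25.6 -110. ]
[-0.    -0.004  0.   ] [-0.04 -0.03 -0.03]
[ 0.0006 -0.0041 -0.155 ] [-0.04 -0.03 -0.03]
```

View pics/d2.png

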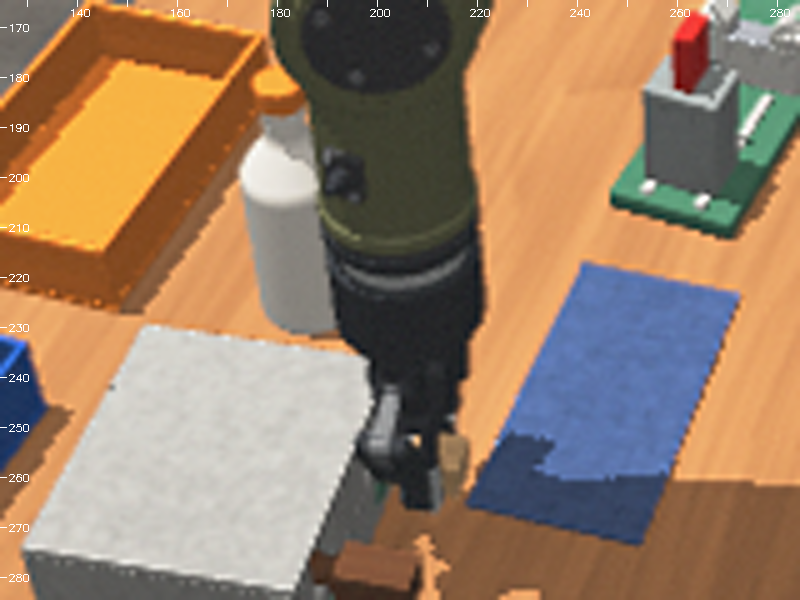

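Gripped at 23.6 mm opening; the side view shows the fingers around the end at about (208,258). Drawing it straight out.

Request:
arm_command(
  plan=[
    [[0.015, 0, -0.002, -0.005, 0, 0, 0], [0.015, 0, -0.003, -0.015, 0, 0, 0], [0.015, 0, -0.003, -0.03, 0, 0, 0], [0.015, 0, -0.003, -0.045, 0, 0, 0], [0.015, 0, -0.003, -0.06, 0, 0, 0], [0.015, 0, -0.003, -0.075, 0, 0, 0], [0.015, 0, -0.003, -0.09, 0, 0, 0], [0.015, 0.0005, -0.003, -0.105, 0, 0, 0], [0.015, 0.0005, -0.003, -0.115, 0, 0, 0], [0.015, 0.0005, -0.003, -0.115, 0, 0, 0]],
  ],
)

```text
t: 4.82
position: [0.4522, 0.2119, 0.0323]
orientation: [[0.096, -0.001, 0.995], [-0.995, 0.0, 0.096], [-0.0, -1.0, -0.001]]
wrist_force: [-0.8, 0.0, 0.4]
opening: 0.024
```

```bash
python3 - <<'E'
from h import *
p=np.array(robot.state()["position"])
plan([])
s=optics.snapshot("side"); crop("side",s,165,165,325,285,5,"d3.png")
E
```

```text
t 4.83 pos [0.4522 0.2119 0.0323] head -84.49 tilt [-0.0007  0.0001 -1.    ] F [-0.7642  0.017   0.4229] open 0.024 q [ -30.6   50.6    0.4  119.    -1.7   10.4 -113.2]
```

View pics/d3.png

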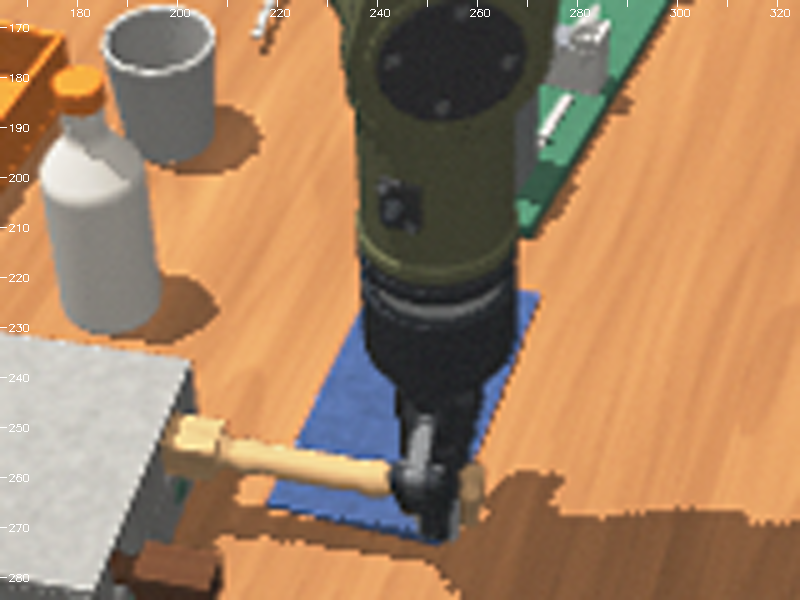

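The far square end at about (203,250) is nearly out of the rack, with the spindle level in the grip. I need about 25 mm more, rising a little to keep joint 6 in range.

Request:
arm_command(
  plan=[
    [[0.015, 0, -0.003, -0.01, 0, 0, 0], [0.015, 0, -0.004, -0.02, 0, 0, 0], [0.015, 0, -0.005, -0.027, 0, 0, 0], [0.015, 0, -0.006, -0.03, 0, 0, 0], [0.015, 0, -0.012, -0.032, 0, 0, 0], [0.015, 0, -0.02, -0.032, 0, 0, 0], [0.015, 0, -0.02, -0.032, 0, 0, 0]],
  ],
)

```text
t: 5.75
position: [0.4223, 0.2092, 0.0531]
orientation: [[0.095, 0.003, 0.995], [-0.995, 0.002, 0.095], [-0.001, -1.0, 0.003]]
wrist_force: [0.3, 0.2, -0.9]
opening: 0.0236
```

```bash
python3 - <<'E'
from h import *
p=np.array(robot.state()["position"])
plan([((.43,.20,.14),-84.5),((.46,.09,.15),-45),((.505,.04,.15),0.7)])
s=optics.snapshot("side"); crop("side",s,165,165,325,285,5,"d4.png")
E
```

```text
t 5.75 pos [0.4223 0.2092 0.0531] head -84.53 tilt [ 0.0026  0.0015 -1.    ] F [ 0.2662  0.2235 -0.9107] open 0.0236 q [ -32.3   47.5    0.5  123.7   -2.3    8.6 -114.2]
[ 0.0098 -0.0868  0.0071] [-0.16 -0.03 -0.07]
[ 0.1222 -0.0969  0.0265] [ -0.18 -39.53  -0.02]
[ 0.1762 -0.0969  0.0665] [ -0.18 -85.23   0.06]
```

View pics/d4.png

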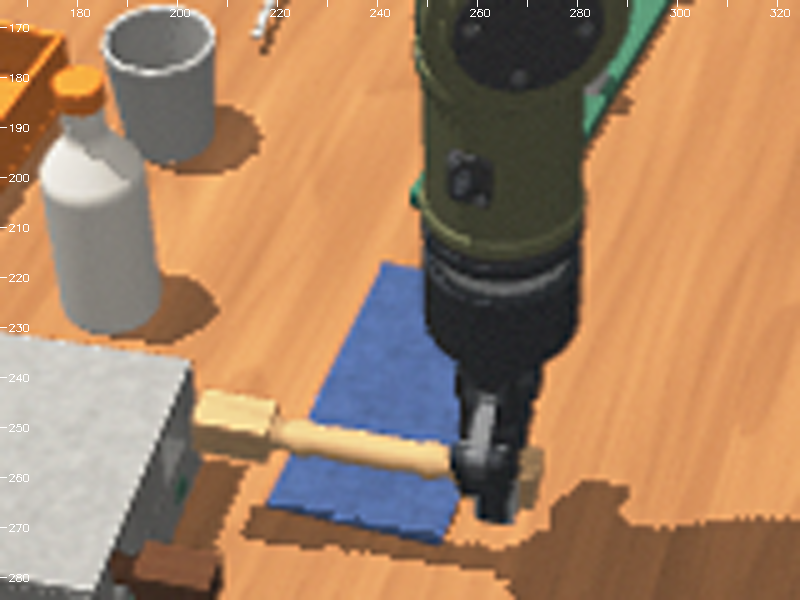

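It is clear of the rack and held level, the far end at about (235,250). Lifting, then swinging it 85° to line up with the mat.

Request:
arm_command(
  plan=[
    [[0.015, 0, -0.02, 0, 0, 0, 0], [0.015, 0.002, -0.045, 0.002, 0, 0, 0], [0.015, 0.005, -0.07, 0.004, 0, 0, 0], [0.015, 0.02, -0.085, 0.008, 0, -3, 0], [0.015, 0.04, -0.095, 0.012, 0, -9, 0], [0.015, 0.06, -0.097, 0.016, 0, -16, 0], [0.015, 0.08, -0.097, 0.02, 0, -23, 0], [0.015, 0.1, -0.097, 0.023, 0, -31, 0], [0.015, 0.115, -0.097, 0.028, 0, -38, 0], [0.015, 0.125, -0.097, 0.032, 0, -45, 0]],
  ],
)

```text
t: 7.05
position: [0.4658, 0.0865, 0.1496]
orientation: [[0.773, 0.002, 0.634], [-0.634, 0.001, 0.773], [0.001, -1.0, 0.002]]
wrist_force: [0.0, -0.5, -1.1]
opening: 0.0236
```

```bash
python3 - <<'E'
from h import *
plan([((.505,.04,.12),0.7)])
E
```

```text
t 7.05 pos [0.4658 0.0865 0.1496] head -39.38 tilt [ 0.0018  0.0007 -1.    ] F [ 0.0309 -0.4815 -1.1025] open 0.0236 q [ -7.8  36.7 -13.1 119.9  18.5  25.2 -74.6]
[ 0.0598  0.0296 -0.0111] [ -0.07 -40.08   0.08]
```

Request:
arm_command(
  plan=[
    [[0.015, 0.01, 0.0, -0.002, 0, -7, 0], [0.015, 0.02, 0.003, -0.004, 0, -14, 0], [0.015, 0.03, 0.008, -0.006, 0, -21, 0], [0.015, 0.042, 0.015, -0.008, 0, -28, 0], [0.015, 0.052, 0.022, -0.01, 0, -35, 0], [0.015, 0.06, 0.03, -0.011, 0, -40, 0], [0.015, 0.06, 0.03, -0.011, 0, -40, 0], [0.015, 0.06, 0.03, -0.011, 0, -40, 0]],
  ],
)

```text
t: 8.05
position: [0.505, 0.0402, 0.1198]
orientation: [[1.0, 0.002, -0.01], [0.01, 0.001, 1.0], [0.002, -1.0, 0.001]]
wrist_force: [-0.3, 0.0, -1.4]
opening: 0.0234
```

```bash
python3 - <<'E'
from h import *
plan([((.505,.04,.01),0.7)])
s=optics.snapshot("side"); crop("side",s,165,165,325,285,5,"d5.png")
s=optics.snapshot("top"); crop("top",s,165,130,285,230,6.5,"d5t.png")
E
```

```text
t 8.05 pos [0.505  0.0402 0.1198] head 0.55 tilt [ 0.0016  0.0009 -1.    ] F [-0.2741  0.0073 -1.3998] open 0.0234 q [  4.6  42.5 -23.5 115.4  33.9  28.8 -43.1]
[-0.0002  0.1098 -0.0003] [-0.05 -0.15  0.09]
```

View pics/d5.png

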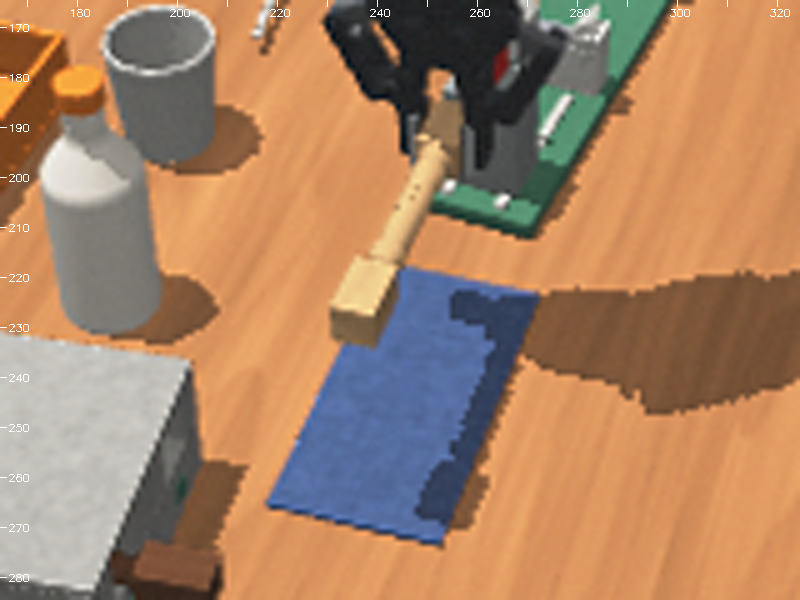

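View pics/d5t.png

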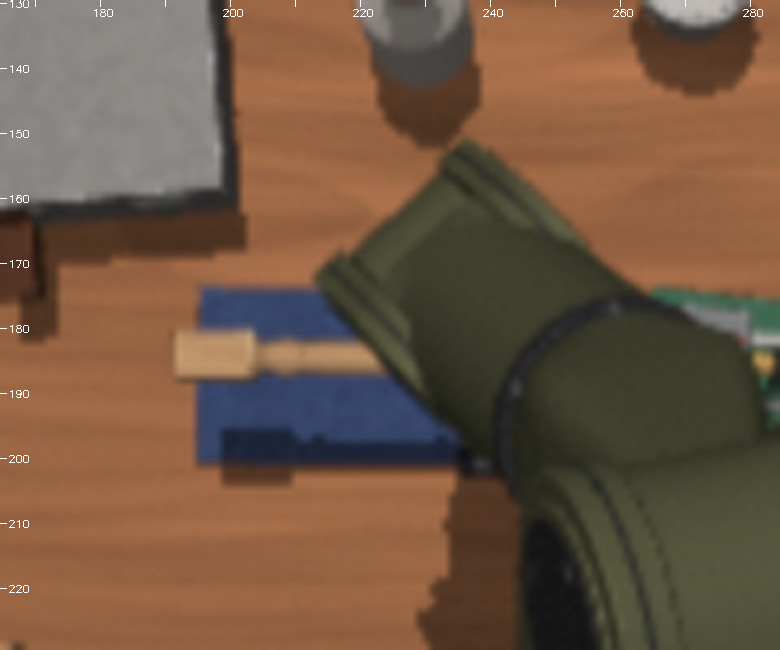

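The spindle hangs level over the mat, its far end at about (240,225) in the side view and (190,355) in the top crop. With the spindle 18 mm above the fingertips, letting go level would mean an 8 mm fall. I'll tilt it 4° so the far end touches first, then lower.

Request:
arm_command(
  plan=[
    [[0.015, 0, 0.02, 0, -1, 0, 0], [0.015, 0, 0.04, 0, -2, 0, 0], [0.015, 0, 0.06, 0, -3, 0, 0], [0.015, 0, 0.075, 0, -4, 0, 0], [0.015, 0, 0.088, 0, -4, 0, 0], [0.015, 0, 0.098, 0, -4, 0, 0], [0.015, 0, 0.104, 0, -4, 0, 0], [0.015, 0, 0.104, 0, -4, 0, 0]],
  ],
)

```text
t: 9.15
position: [0.5052, 0.0402, 0.0158]
orientation: [[1.0, 0.003, -0.01], [0.01, -0.069, 0.998], [0.002, -0.998, -0.069]]
wrist_force: [0.8, -0.3, 0.3]
opening: 0.0232
```

```bash
python3 - <<'E'
from h import *
plan([])
s=optics.snapshot("side"); crop("side",s,205,165,325,275,5,"d6.png")
E
```

```text
t 9.15 pos [0.5052 0.0402 0.0158] head 0.59 tilt [ 0.0025 -0.0691 -0.9976] F [ 0.82   -0.3409  0.2808] open 0.0232 q [ -7.4  52.7  -8.1 117.4  43.7  15.  -54.6]
```

View pics/d6.png

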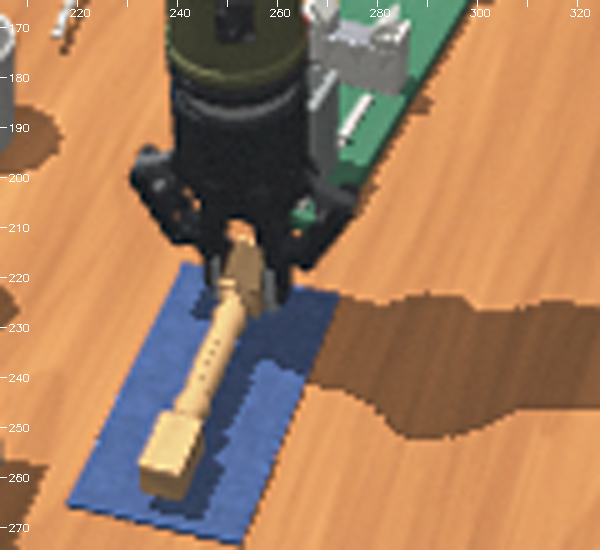

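Request:
arm_command(
  plan=[
    [[0.015, 0, 0.003, 0, 0, 0, 0], [0.015, 0, 0.006, 0, 0, 0, 0], [0.015, 0, 0.008, 0, 0, 0, 0], [0.015, 0, 0.008, 0, 0, 0, 0]],
  ],
)

```text
t: 9.7
position: [0.5054, 0.0397, 0.0079]
orientation: [[1.0, 0.003, -0.01], [0.01, -0.069, 0.998], [0.002, -0.998, -0.069]]
wrist_force: [0.7, 0.6, -0.7]
opening: 0.0237
```

```bash
python3 - <<'E'
from h import *
plan([])
s=optics.snapshot("side"); crop("side",s,205,165,325,275,5,"d7.png")
E
```

```text
t 9.7 pos [0.5054 0.0397 0.0079] head 0.59 tilt [ 0.0027 -0.0691 -0.9976] F [ 0.7004  0.5901 -0.6641] open 0.0237 q [ -8.   53.5  -7.1 117.4  44.2  13.8 -55.1]
```

View pics/d7.png

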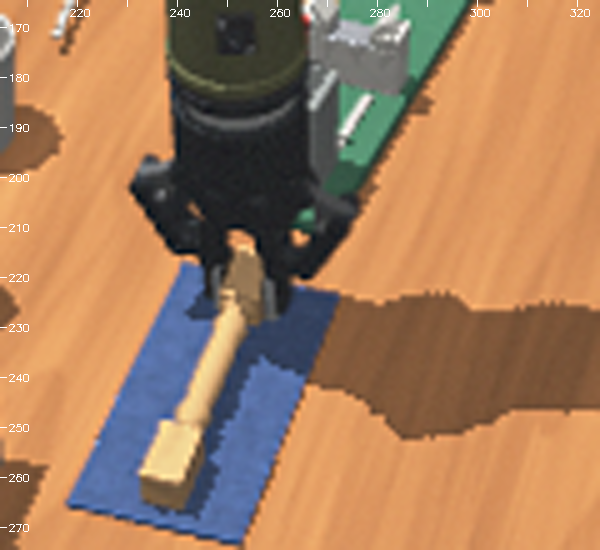

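```bash
python3 - <<'E'
from h import *
for z in (.004,.01,.016): print(z,onz("side",240.5,266.1,z),onz("side",204.5+143/5,164.5+497/5,z))
E
```

```text
0.004 [0.4948 0.1957 0.004 ] [0.5166 0.1941 0.004 ]
0.01 [0.4929 0.2005 0.01  ] [0.5145 0.1989 0.01  ]
0.016 [0.491  0.2053 0.016 ] [0.5125 0.2037 0.016 ]
```

The far end's lower edge is at z of about 5 mm, so nearly on the felt. Lowering the last 2 mm and opening slowly.

Request:
arm_command(
  plan=[
    [[0.015, 0, 0.001, 0, 0, 0, 0], [0.015, 0, 0.002, 0, 0, 0, 0], [0.015, 0, 0.002, 0, 0, 0, 0], [0.0235, 0, 0.002, 0, 0, 0, 0], [0.0245, 0, 0.002, 0, 0, 0, 0], [0.0255, 0, 0.002, 0, 0, 0, 0], [0.0275, 0, 0.002, 0, 0, 0, 0], [0.032, 0, 0.001, 0, 0, 0, 0], [0.04, 0, 0, 0, 0, 0, 0], [0.045, 0, 0, 0, 0, 0, 0]],
  ],
)

```text
t: 11.0
position: [0.5055, 0.0397, 0.0081]
orientation: [[1.0, 0.003, -0.01], [0.01, -0.069, 0.998], [0.002, -0.998, -0.069]]
wrist_force: [0.0, 0.5, 0.6]
opening: 0.0447
```

```bash
python3 - <<'E'
from h import *
plan([((.505,.04,.09),.6),((.505,.11,.09),.6)])
s=optics.snapshot("side"); crop("side",s,205,165,325,275,5,"d8.png")
E
```

```text
t 11.0 pos [0.5055 0.0397 0.0081] head 0.59 tilt [ 0.003  -0.0689 -0.9976] F [0.0306 0.5279 0.6088] open 0.0447 q [ -8.   53.5  -7.1 117.4  44.2  13.8 -55.1]
[-0.0003 -0.0817 -0.0054] [ 3.95 -0.01  0.13]
[ 0.0005 -0.0865  0.0644] [ 3.95 -0.01  0.13]
```

View pics/d8.png

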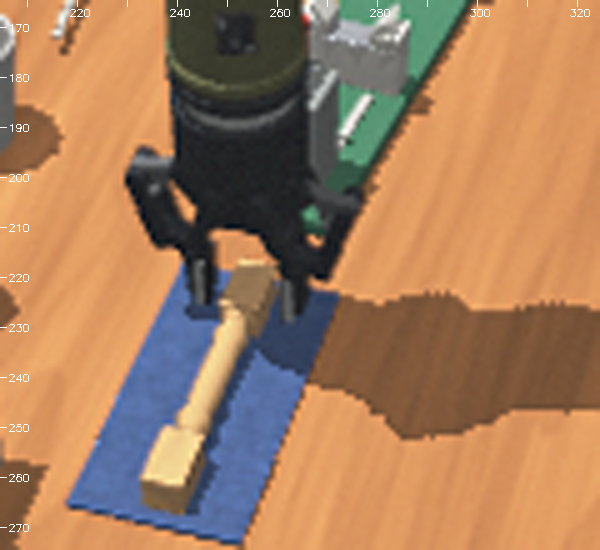

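The spindle lies flat on the mat between the open fingers, ends at about (255,222) and (238,260). Raising, then moving over its middle.

Request:
arm_command(
  plan=[
    [[0.045, 0, -0.025, 0, 0, 0, 0], [0.045, 0, -0.055, 0, 2, 0, 0], [0.045, 0, -0.082, 0, 4, 0, 0], [0.045, 0, -0.085, 0.03, 4, 0, 0], [0.045, 0, -0.0865, 0.064, 4, 0, 0], [0.045, 0, -0.0865, 0.064, 4, 0, 0], [0.045, 0, -0.0865, 0.064, 4, 0, 0]],
  ],
)

```text
t: 11.92
position: [0.5042, 0.1087, 0.0898]
orientation: [[1.0, 0.002, -0.01], [0.01, -0.001, 1.0], [0.002, -1.0, -0.001]]
wrist_force: [1.1, -0.4, 0.3]
opening: 0.0452
```

```bash
python3 - <<'E'
from h import *
plan([((.505,.11,.006),.6)])
s=optics.snapshot("side"); crop("side",s,205,165,325,275,6,"d9.png")
s=optics.snapshot("top"); crop("top",s,165,130,285,230,6.5,"d9t.png")
E
```

```text
t 11.93 pos [0.5042 0.1087 0.0898] head 0.58 tilt [ 0.0016 -0.0005 -1.    ] F [ 1.1482 -0.4476  0.3414] open 0.0452 q [ -4.9  45.7 -20.6 114.8  35.6  25.7 -51.8]
[0.0006 0.0838 0.0014] [ 0.03 -0.02  0.09]
```

View pics/d9.png

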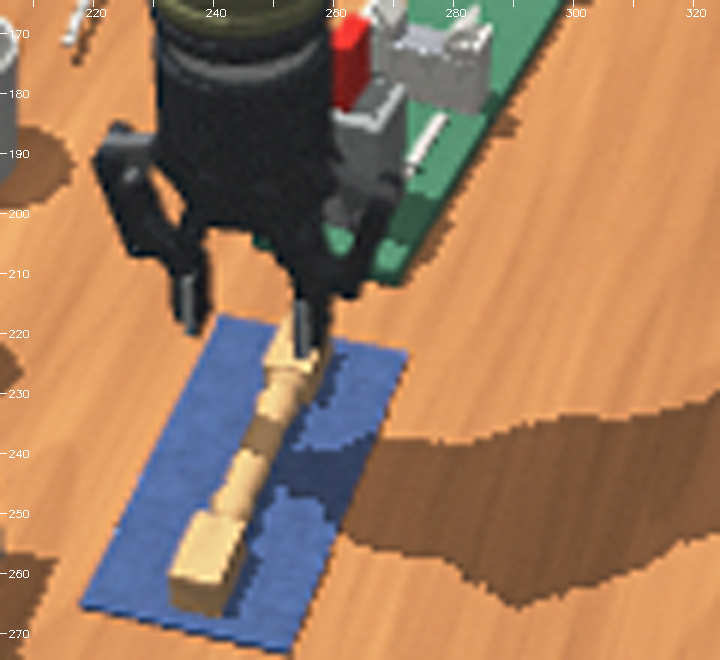

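View pics/d9t.png

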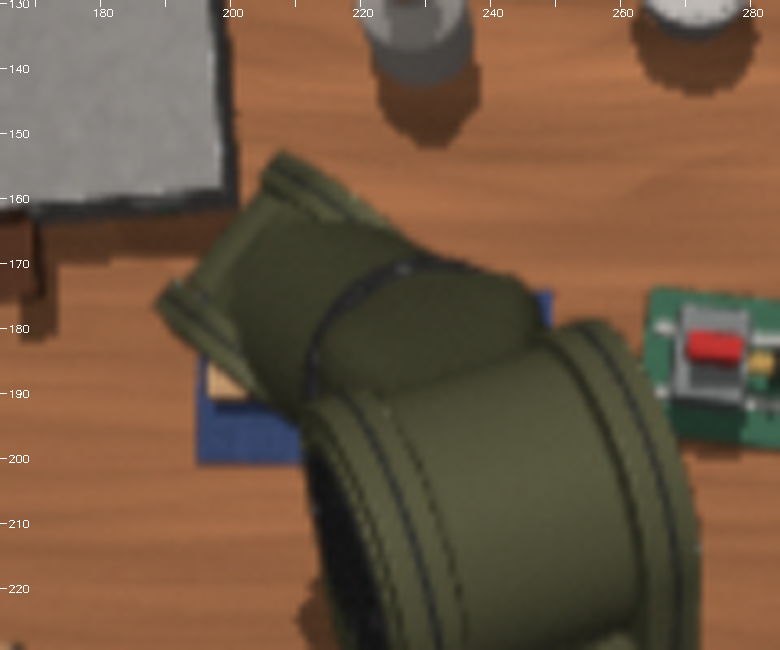

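```bash
python3 - <<'E'
from h import *
for p in [(172,577),(224,589),(198,511),(246,522),(264,362),(306,372)]: print(p,onz("side",204.5+p[0]/6,164.5+p[1]/6,.028))
E
```

```text
(172, 577) [0.5121 0.2027 0.028 ]
(224, 589) [0.4877 0.2026 0.028 ]
(198, 511) [0.5142 0.162  0.028 ]
(246, 522) [0.4911 0.1621 0.028 ]
(264, 362) [0.516  0.0611 0.028 ]
(306, 372) [0.4944 0.0618 0.028 ]
```

The spindle's centre is near (0.5035, 0.1115), heading about 91–92°. Descending on its slim middle and closing lightly.

Request:
arm_command(
  plan=[
    [[0.045, -0.001, 0.02, 0.002, 0, -0.9, 0], [0.045, -0.001, 0.045, 0.0025, 0, -0.9, 0], [0.045, -0.001, 0.065, 0.0025, 0, -0.9, 0], [0.045, -0.001, 0.078, 0.0025, 0, -0.9, 0], [0.045, -0.001, 0.083, 0.0025, 0, -0.9, 0], [0.04, -0.001, 0.083, 0.0025, 0, -0.9, 0], [0.03, -0.001, 0.083, 0.0025, 0, -0.9, 0], [0.022, -0.001, 0.083, 0.0025, 0, -0.9, 0], [0.016, -0.001, 0.083, 0.0025, 0, -0.9, 0], [0.01, -0.001, 0.083, 0.0025, 0, -0.9, 0]],
  ],
  squeeze=25,
)

```text
t: 13.28
position: [0.5038, 0.1105, 0.0073]
orientation: [[1.0, 0.002, -0.024], [0.024, -0.001, 1.0], [0.002, -1.0, -0.001]]
wrist_force: [-0.6, 0.2, 6.7]
opening: 0.0171
```

```bash
python3 - <<'E'
from h import *
plan([((.5035,.112,.12),1.5)])
s=optics.snapshot("side"); crop("side",s,205,165,325,275,6,"e1.png")
E
```

```text
t 13.28 pos [0.5038 0.1105 0.0073] head 1.38 tilt [ 0.0024 -0.0005 -1.    ] F [-0.6047  0.2465  6.7144] open 0.0171 q [-10.6  53.8 -11.4 116.1  41.9  14.  -57. ]
[ 0.     -0.1127  0.0014] [ 0.03 -0.12  0.14]
```

View pics/e1.png

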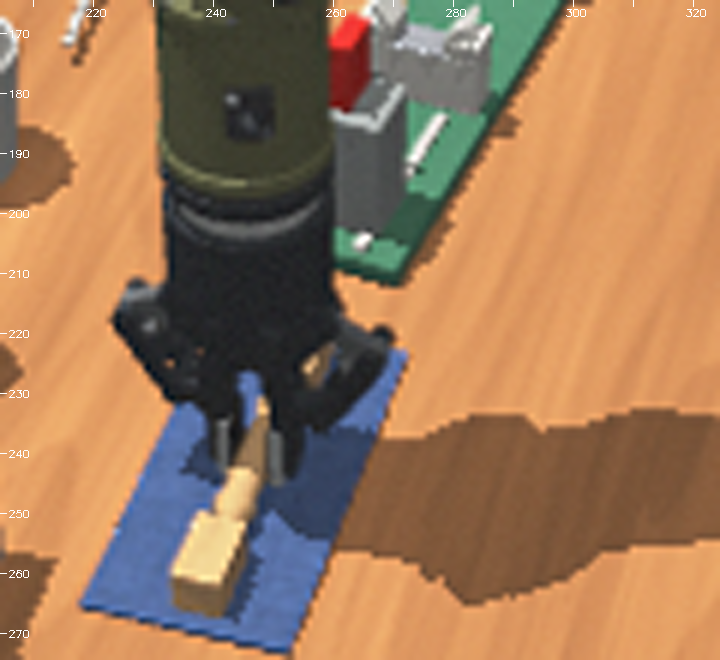

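Gripped at 17.1 mm on the slim part, with the fingers at about (250,240). Lifting and carrying it high over the tail stop to the stand.

Request:
arm_command(
  plan=[
    [[0.01, 0, -0.01, 0, 0, 0, 0], [0.01, 0, -0.035, 0, 0, 0, 0], [0.01, 0, -0.065, 0, 0, 0, 0], [0.01, 0, -0.1, 0, 0, 0, 0], [0.01, 0, -0.135, 0, 0, 0, 0], [0.01, 0, -0.165, 0, 0, 0, 0], [0.01, 0, -0.175, -0.01, 0, 0, 0], [0.01, 0, -0.175, -0.03, 0, 0, 0], [0.01, 0, -0.175, -0.06, 0, 0, 0], [0.01, 0, -0.175, -0.09, 0, 0, 0]],
  ],
)

```text
t: 14.58
position: [0.5046, 0.0186, 0.1815]
orientation: [[1.0, 0.0, -0.024], [0.024, -0.002, 1.0], [0.0, -1.0, -0.002]]
wrist_force: [-0.2, -0.2, -1.6]
opening: 0.0175
```

```bash
python3 - <<'E'
from h import *
plan([((.4965,-.24,.18),-5.65)])
E
```

```text
t 14.57 pos [0.5046 0.0186 0.1815] head 1.37 tilt [ 0.0003 -0.0016 -1.    ] F [-0.1752 -0.2233 -1.6091] open 0.0175 q [ 11.2  37.2 -30.  112.6  29.7  37.9 -36.4]
[-0.0143  0.0019 -0.2583] [0.09 7.02 0.02]
```

Request:
arm_command(
  plan=[
    [[0.01, -0.002, 0, -0.03, 0, 1, 0], [0.01, -0.003, 0, -0.065, 0, 2, 0], [0.01, -0.005, 0, -0.1, 0, 3, 0], [0.01, -0.008, 0, -0.135, 0, 4, 0], [0.01, -0.01, 0, -0.17, 0, 5, 0], [0.01, -0.012, 0, -0.205, 0, 6, 0], [0.01, -0.013, 0, -0.235, 0, 7, 0], [0.01, -0.0143, 0, -0.253, 0, 7, 0], [0.01, -0.0143, 0, -0.258, 0, 7, 0], [0.01, -0.0143, 0, -0.258, 0, 7, 0]],
  ],
)

```text
t: 15.82
position: [0.4964, -0.2388, 0.1818]
orientation: [[0.995, 0.0, 0.097], [-0.097, -0.001, 0.995], [0.0, -1.0, -0.001]]
wrist_force: [-0.2, 1.2, -0.9]
opening: 0.0169
```

```bash
python3 - <<'E'
from h import *
plan([((.4965,-.24,.09),-5.65)])
s=optics.snapshot("side"); crop("side",s,235,90,335,220,5,"e2.png")
s=optics.snapshot("top"); crop("top",s,245,140,375,230,6,"e2t.png")
E
```

```text
t 15.82 pos [ 0.4964 -0.2388  0.1818] head -5.57 tilt [ 0.0002 -0.0007 -1.    ] F [-0.1643  1.1545 -0.868 ] open 0.0169 q [ 39.2  40.3 -31.  105.   29.3  42.9 -13.3]
[ 0.0002  0.0918 -0.0011] [0.04 0.08 0.01]
```

View pics/e2.png

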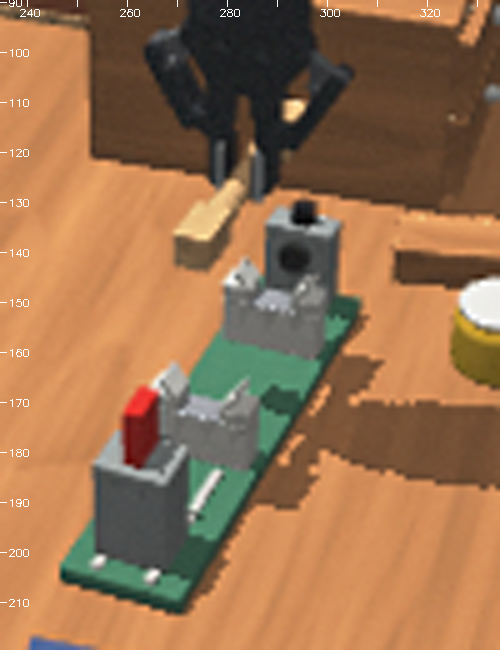

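View pics/e2t.png

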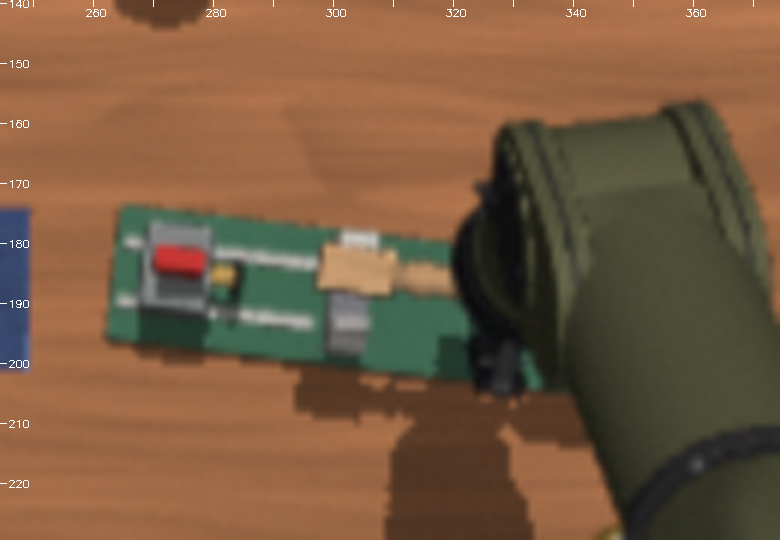

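```bash
cat >> h.py <<'E'
def stand(p,O=(.4963,-.2428),yaw=-95.65):
    d=np.array(p[:2])-np.array(O); c,s=np.cos(np.radians(yaw)),np.sin(np.radians(yaw)); return np.array([c*d[0]+s*d[1],-s*d[0]+c*d[1]])
def fromstand(x,y,O=(.4963,-.2428),yaw=-95.65):
    c,s=np.cos(np.radians(yaw)),np.sin(np.radians(yaw)); return np.array([O[0]+c*x-s*y,O[1]+s*x+c*y])
E
python3 - <<'E'
from h import *
for p in [(322,245),(316,288),(399,250),(394,296)]:
    w=onz("top",244.5+p[0]/6,139.5+p[1]/6,.203); print(w,stand(w))
for p in [(210,195),(245,208),(174,233),(212,240)]:
    w=onz("side",234.5+p[0]/5,89.5+p[1]/5,.203); print(w,stand(w))
print(stand(robot.state()["position"]))
E
```

```text
[ 0.516  -0.1486  0.203 ] [-0.0957  0.0103]
[ 0.4928 -0.1455  0.203 ] [-0.0964 -0.013 ]
[ 0.5139 -0.1899  0.203 ] [-0.0544  0.0124]
[ 0.4892 -0.1873  0.203 ] [-0.0545 -0.0125]
[ 0.5063 -0.196   0.203 ] [-0.0475  0.0053]
[ 0.4819 -0.1878  0.203 ] [-0.0533 -0.0198]
[ 0.5155 -0.1485  0.203 ] [-0.0957  0.0098]
[ 0.4916 -0.1476  0.203 ] [-0.0942 -0.0141]
[-0.0048 -0.    ]
```

The spindle is in line with the stand, centre at stand x about -5.5 mm and 1 mm off sideways. Shifting +3 mm along the stand and lowering.

Request:
arm_command(
  plan=[
    [[0.01, 0, 0.02, -0.001, 0, 0, 0], [0.01, 0.0003, 0.045, -0.002, 0, 0, 0], [0.01, 0.0003, 0.07, -0.003, 0, 0, 0], [0.01, 0.0003, 0.09, -0.003, 0, 0, 0], [0.01, 0.0003, 0.105, -0.003, 0, 0, 0], [0.01, 0.0003, 0.115, -0.003, 0, 0, 0], [0.01, 0.0003, 0.12, -0.003, 0, 0, 0], [0.01, 0.0003, 0.124, -0.003, 0, 0, 0], [0.01, 0.0003, 0.124, -0.003, 0, 0, 0]],
  ],
)

```text
t: 17.05
position: [0.4969, -0.2412, 0.0581]
orientation: [[0.995, 0.001, 0.096], [-0.096, -0.001, 0.995], [0.001, -1.0, -0.001]]
wrist_force: [-1.1, 0.0, -0.7]
opening: 0.0172
```

```bash
python3 - <<'E'
from h import *
plan([]); print(stand(robot.state()["position"]))
s=optics.snapshot("side"); crop("side",s,240,110,320,210,6,"e3.png")
E
```

```text
t 17.05 pos [ 0.4969 -0.2412  0.0581] head -5.5 tilt [ 0.0007 -0.0008 -1.    ] F [-1.1034  0.0088 -0.707 ] open 0.0172 q [ 34.   50.6 -22.1 109.1  38.6  27.8 -21.1]
[-0.0016  0.0004]
```

View pics/e3.png

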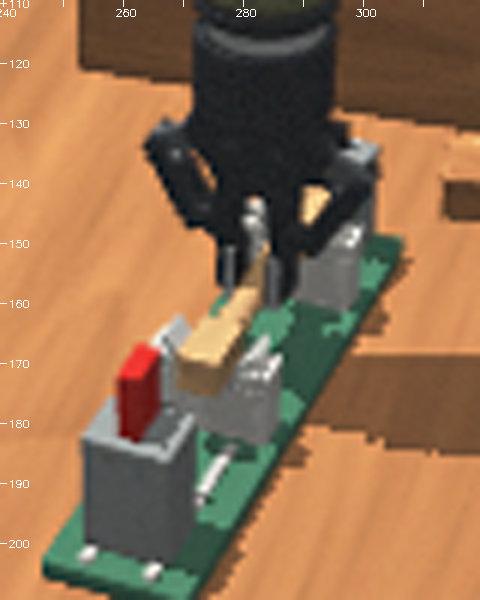

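The ends sit between the cheeks, the near end at about (272,168). Lowering in small steps to feel the rests.

Request:
arm_command(
  plan=[
    [[0.01, 0, 0.0015, 0, 0, 0, 0], [0.01, 0, 0.003, 0, 0, 0, 0], [0.01, 0, 0.0045, 0, 0, 0, 0], [0.01, 0, 0.005, 0, 0, 0, 0], [0.01, 0, 0.005, 0, 0, 0, 0]],
  ],
)

```text
t: 17.73
position: [0.4969, -0.2413, 0.0532]
orientation: [[0.995, 0.001, 0.096], [-0.096, -0.001, 0.995], [0.001, -1.0, -0.001]]
wrist_force: [0.3, -0.1, -1.7]
opening: 0.0169
```

```bash
python3 - <<'E'
from h import *
plan([]); print(stand(robot.state()["position"]))
s=optics.snapshot("side"); crop("side",s,240,110,320,210,6,"e4.png")
E
```

```text
t 17.73 pos [ 0.4969 -0.2413  0.0532] head -5.5 tilt [ 0.0009 -0.0008 -1.    ] F [ 0.3463 -0.0886 -1.7312] open 0.0169 q [ 33.8  51.  -21.6 109.2  39.   27.2 -21.4]
[-0.0016  0.0005]
```

View pics/e4.png

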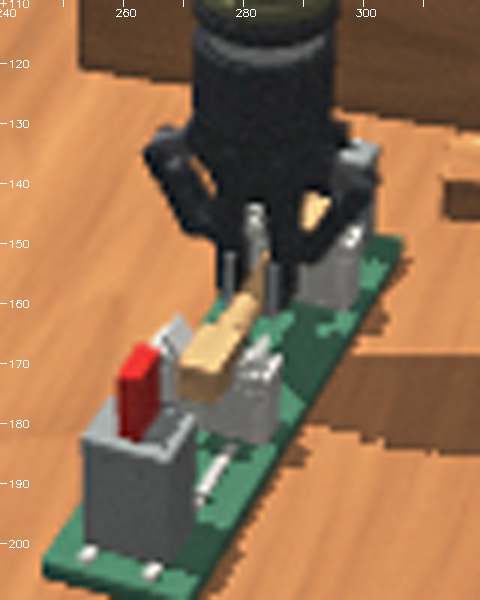

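Request:
arm_command(
  plan=[
    [[0.01, 0, 0.001, 0, 0, 0, 0], [0.01, 0, 0.002, 0, 0, 0, 0], [0.01, 0, 0.002, 0, 0, 0, 0]],
  ],
)

```text
t: 18.15
position: [0.4971, -0.2413, 0.0523]
orientation: [[0.995, 0.001, 0.096], [-0.096, -0.002, 0.995], [0.002, -1.0, -0.001]]
wrist_force: [-1.7, 1.3, 9.0]
opening: 0.0168
```

The rests are felt, with Fz rising to 9 N at z = 0.0523. Easing off and opening slowly.

Request:
arm_command(
  plan=[
    [[0.01, 0, 0.0, 0, 0, 0, 0], [0.017, 0, 0.0, 0, 0, 0, 0], [0.0185, 0, 0.0, 0, 0, 0, 0], [0.021, 0, 0, 0, 0, 0, 0], [0.028, 0, 0, 0, 0, 0, 0], [0.035, 0, 0, 0, 0, 0, 0], [0.04, 0, 0, 0, 0, 0, 0], [0.04, 0, -0.005, 0, 0, 0, 0], [0.04, 0, -0.02, 0, 0, 0, 0], [0.04, 0, -0.045, 0, 0, 0, 0]],
  ],
)

```text
t: 19.4
position: [0.4967, -0.241, 0.0981]
orientation: [[0.995, 0.0, 0.096], [-0.096, -0.001, 0.995], [0.001, -1.0, -0.001]]
wrist_force: [-0.6, -0.6, 0.7]
opening: 0.0403
```

```bash
python3 - <<'E'
from h import *
plan([]); print(stand(robot.state()["position"]))
s=optics.snapshot("side"); crop("side",s,240,110,320,210,6,"e5.png")
s=optics.snapshot("top"); crop("top",s,245,150,375,230,6,"e5t.png")
E
```

```text
t 19.4 pos [ 0.4967 -0.241   0.0981] head -5.49 tilt [ 0.0004 -0.0012 -1.    ] F [-0.6162 -0.5713  0.6953] open 0.0403 q [ 36.   47.1 -25.4 108.2  35.7  32.7 -18.6]
[-0.0018  0.0002]
```

View pics/e5.png

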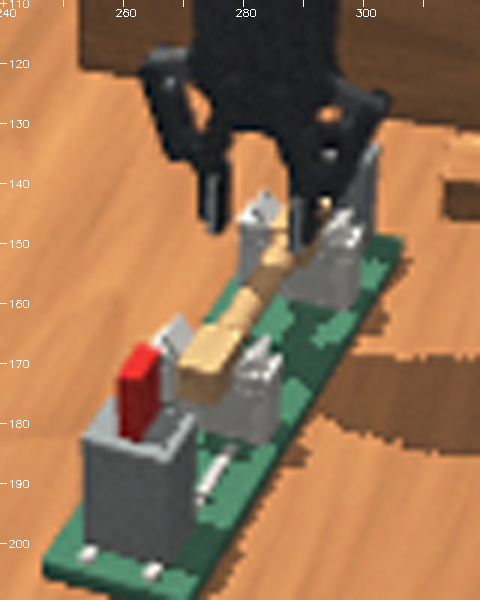

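View pics/e5t.png

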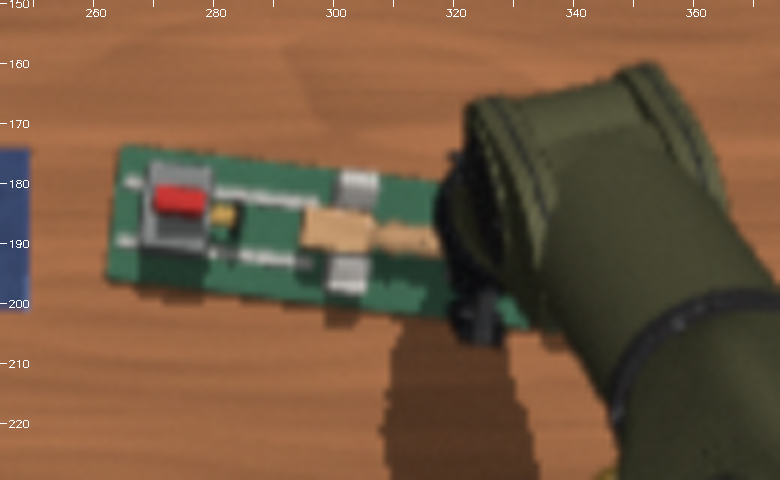

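The spindle lies in both rests, the near end at about (273,170) and let go. Now locating the red grip.

```bash
python3 - <<'E'
from h import *
w=onz("top",244.5+179/6,149.5+201/6,.13); print(w,stand(w))
w=onz("side",239.5+139/6,109.5+358/6,.13); print("side top?",w,stand(w))
# spindle near end in top
for p in [(306,206),(301,246),(375,213),(370,254)]:
    q=onz("top",244.5+p[0]/6,149.5+p[1]/6,.074); print(stand(q))
g=fromstand(-.1685,.0); print(g)
plan([((.4967,-.241,.16),-5.6),((g[0],g[1],.16),-5.6)])
E
```

```text
[ 0.5134 -0.0755  0.13  ] [-0.1682  0.0005]
side top? [ 0.515 -0.078  0.13 ] [-0.1659  0.0024]
[-0.0919  0.012 ]
[-0.0924 -0.0117]
[-0.0513  0.0125]
[-0.0517 -0.0118]
[ 0.5129 -0.0751]
t 19.5 pos [ 0.4989 -0.2417  0.1003] head -5.52 tilt [ 0.0066 -0.003  -1.    ] F [ 0.8271 -0.7322 -0.4354] open 0.0399 q [ 36.   46.9 -25.5 108.1  35.8  32.6 -18.6]
[-0.0019 -0.0597  0.0003] [0.14 0.08 0.39]
[-0.0017 -0.0601  0.167 ] [0.14 0.08 0.39]
```

Request:
arm_command(
  plan=[
    [[0.04, -0.001, -0.03, 0, 0, 0, 0], [0.04, -0.002, -0.06, 0, 0, 0, 0], [0.04, -0.002, -0.06, 0.04, 0, 0, 0], [0.04, -0.002, -0.06, 0.09, 0, 0, 0], [0.04, -0.002, -0.06, 0.135, 0, 0, 0], [0.04, -0.002, -0.06, 0.16, 0, 0, 0], [0.04, -0.002, -0.06, 0.167, 0, 0, 0], [0.04, -0.002, -0.06, 0.167, 0, 0, 0], [0.04, -0.002, -0.06, 0.167, 0, 0, 0]],
  ],
)

```text
t: 20.62
position: [0.5123, -0.077, 0.1598]
orientation: [[0.995, 0.006, 0.099], [-0.099, -0.004, 0.995], [0.006, -1.0, -0.004]]
wrist_force: [-0.7, -1.8, -0.1]
opening: 0.04
```

```bash
python3 - <<'E'
from h import *
g=fromstand(-.1685,.0)
plan([((g[0],g[1],.096),-5.6)]); print(stand(robot.state()["position"]))
s=optics.snapshot("side"); crop("side",s,220,90,320,220,5,"f1.png")
s=optics.snapshot("top"); crop("top",s,245,150,375,230,6,"f1t.png")
E
```

```text
t 20.62 pos [ 0.5123 -0.077   0.1598] head -5.67 tilt [ 0.006  -0.0043 -1.    ] F [-0.7238 -1.7507 -0.1016] open 0.04 q [ 20.   39.5 -27.2 112.   30.7  35.4 -33.1]
[-0.      0.0638  0.0022] [ 0.21 -0.07  0.37]
[-0.1666 -0.0004]
```

View pics/f1.png

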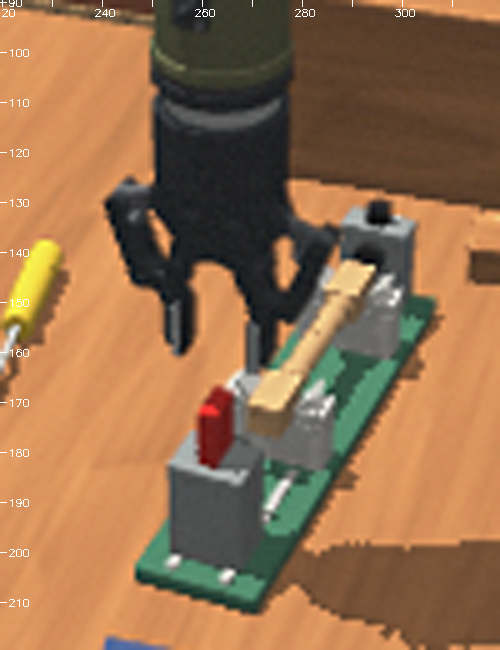

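View pics/f1t.png

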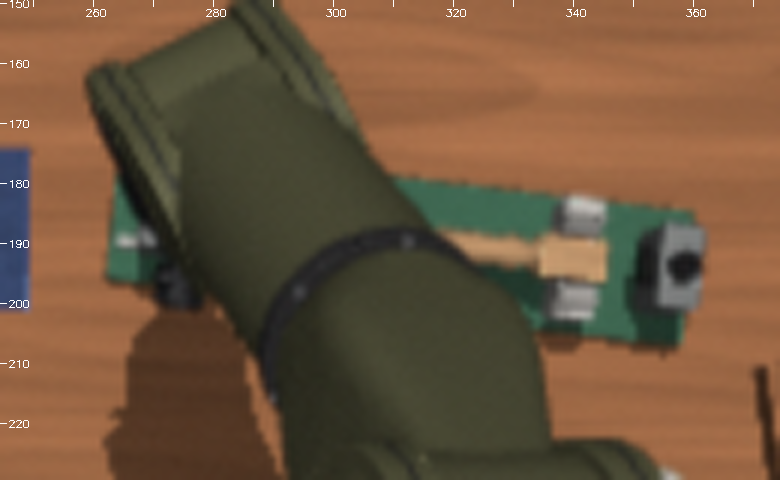

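The fingers straddle the red grip at about (218,420) in the side crop. The spindle lies in both rests, with a gap to the stop at about (640,265) in the top crop. Descending and pinching the grip.

Request:
arm_command(
  plan=[
    [[0.04, 0, 0.015, 0.001, 0, 0, 0], [0.04, 0, 0.035, 0.002, 0, 0, 0], [0.04, 0, 0.052, 0.002, 0, 0, 0], [0.04, 0, 0.062, 0.002, 0, 0, 0], [0.04, 0, 0.064, 0.002, 0, 0, 0], [0.03, 0, 0.064, 0.002, 0, 0, 0], [0.02, 0, 0.064, 0.002, 0, 0, 0], [0.01, 0, 0.064, 0.002, 0, 0, 0], [0.005, 0, 0.064, 0.002, 0, 0, 0], [0.005, 0, 0.064, 0.002, 0, 0, 0]],
  ],
  squeeze=40,
)

```text
t: 21.98
position: [0.5155, -0.0751, 0.0966]
orientation: [[0.995, 0.011, 0.1], [-0.099, -0.004, 0.995], [0.011, -1.0, -0.002]]
wrist_force: [4.9, -0.7, -0.7]
opening: 0.0133
```

```bash
python3 - <<'E'
from h import *
plan([((*fromstand(-.1385,.0),.096),-5.6)]); print(stand(robot.state()["position"]))
d=np.array([np.cos(np.radians(-95.65)),np.sin(np.radians(-95.65)),0]); print("F along",np.array(robot.state()["wrist_force"])@d)
s=optics.snapshot("side"); crop("side",s,220,90,320,220,5,"f2.png")
E
```

```text
t 21.98 pos [ 0.5155 -0.0751  0.0966] head -5.71 tilt [ 0.011  -0.0036 -0.9999] F [ 4.8773 -0.6554 -0.6854] open 0.0133 q [ 16.2  45.1 -21.6 114.3  36.2  26.6 -38.1]
[-0.0026  0.0007 -0.0303] [ 0.14 -0.11  0.65]
[-0.1688  0.0026]
F along 0.1719937684010989
```

View pics/f2.png

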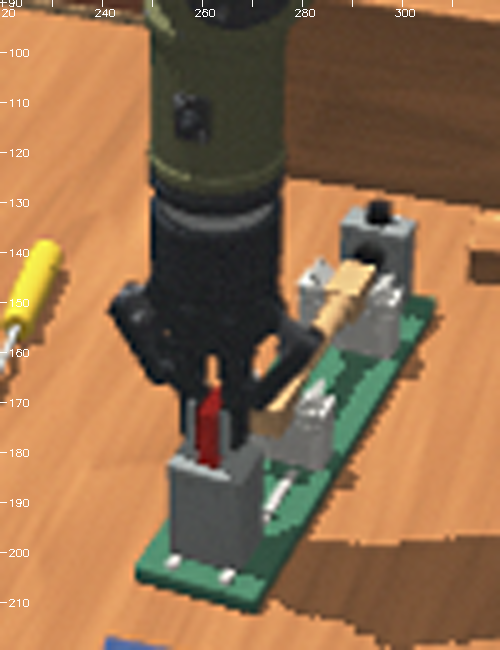

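Pinched; the fingers hold the red grip at about (208,425). Sliding it up slowly and reading the push force.

Request:
arm_command(
  plan=[
    [[0.005, 0, 0, -0.003, 0, 0, 0], [0.005, 0, 0, -0.006, 0, 0, 0], [0.005, 0, 0, -0.009, 0, 0, 0], [0.005, 0, 0, -0.012, 0, 0, 0], [0.005, 0, 0, -0.015, 0, 0, 0], [0.005, 0, 0, -0.018, 0, 0, 0], [0.005, 0, 0, -0.021, 0, 0, 0], [0.005, 0, 0, -0.024, 0, 0, 0], [0.005, 0, 0, -0.026, 0, 0, 0], [0.005, 0, 0, -0.028, 0, 0, 0]],
  ],
)

```text
t: 23.28
position: [0.5132, -0.0985, 0.0967]
orientation: [[0.995, 0.012, 0.096], [-0.096, 0.003, 0.995], [0.012, -1.0, 0.004]]
wrist_force: [2.0, 8.9, -3.7]
opening: 0.0136
```

```bash
cat > st.py <<'E'
from h import *
s=robot.state(); d=np.array([np.cos(np.radians(-95.65)),np.sin(np.radians(-95.65)),0])
print(round(s["t"],2),"stand",stand(s["position"]),"Falong",np.array(s["wrist_force"])@d,"F",np.array(s["wrist_force"]),"q",np.array(s["q"]).round(1),"torq",np.array(s["joint_efforts"]).round(2))
E
python3 st.py; sleep 1; python3 st.py
```

```text
23.27 stand [-0.1453  0.0026] Falong -9.082648455406055 F [ 2.0065  8.9285 -3.7345] q [ 19.5  45.3 -22.5 114.   36.4  26.9 -35.4] torq [  4.48 -52.42   0.36  -8.15   1.22   1.12   0.16]
23.27 stand [-0.1453  0.0026] Falong -9.082648455406055 F [ 2.0065  8.9285 -3.7345] q [ 19.5  45.3 -22.5 114.   36.4  26.9 -35.4] torq [  4.48 -52.42   0.36  -8.15   1.22   1.12   0.16]
```

Sliding baseline is 9.1 N, with the arm lagging about 4.5 mm. Continuing in short pushes.

Request:
arm_command(
  plan=[
    [[0.005, 0, 0, -0.004, 0, 0, 0], [0.005, 0, 0, -0.007, 0, 0, 0], [0.005, 0, 0, -0.009, 0, 0, 0], [0.005, 0, 0, -0.011, 0, 0, 0], [0.005, 0, 0, -0.013, 0, 0, 0], [0.005, 0, 0, -0.015, 0, 0, 0], [0.005, 0, 0, -0.017, 0, 0, 0]],
  ],
)

```text
t: 24.15
position: [0.5119, -0.111, 0.0967]
orientation: [[0.996, 0.013, 0.093], [-0.094, 0.008, 0.996], [0.012, -1.0, 0.009]]
wrist_force: [2.3, 8.7, -2.4]
opening: 0.0135
```

```bash
python3 st.py; python3 - <<'E'
from h import *
s=optics.snapshot("side"); crop("side",s,240,110,320,210,6,"f3.png")
E
```

```text
24.15 stand [-0.1327  0.0026] Falong -8.885346673542589 F [ 2.278   8.7034 -2.3802] q [ 21.5  45.5 -23.2 113.7  36.4  27.2 -33.6] torq [  4.6  -52.02   0.22  -8.4    1.28   0.92   0.23]
```

View pics/f3.png

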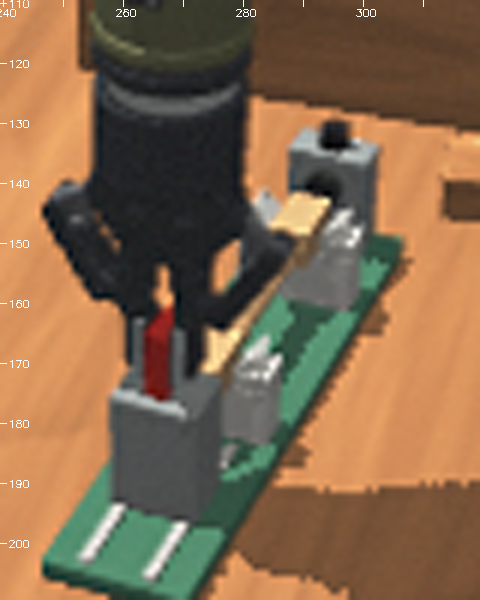

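Request:
arm_command(
  plan=[
    [[0.005, 0, 0, -0.004, 0, 0, 0], [0.005, 0, 0, -0.006, 0, 0, 0], [0.005, 0, 0, -0.008, 0, 0, 0], [0.005, 0, 0, -0.009, 0, 0, 0], [0.005, 0, 0, -0.01, 0, 0, 0]],
  ],
)

```text
t: 24.82
position: [0.5114, -0.1168, 0.0966]
orientation: [[0.996, 0.014, 0.091], [-0.092, 0.014, 0.996], [0.012, -1.0, 0.015]]
wrist_force: [1.3, 9.9, -3.1]
opening: 0.0132
```

```bash
python3 st.py; python3 - <<'E'
from h import *
s=optics.snapshot("side"); crop("side",s,240,110,320,210,6,"f4.png")
s=optics.snapshot("top"); crop("top",s,245,150,375,230,6,"f4t.png")
E
```

```text
24.82 stand [-0.1269  0.0026] Falong -10.018702762837268 F [ 1.26    9.943  -3.1263] q [ 22.7  45.6 -23.7 113.6  36.3  27.3 -32.6] torq [  4.61 -51.97   0.11  -8.5    1.47   1.01   0.4 ]
```

View pics/f4t.png

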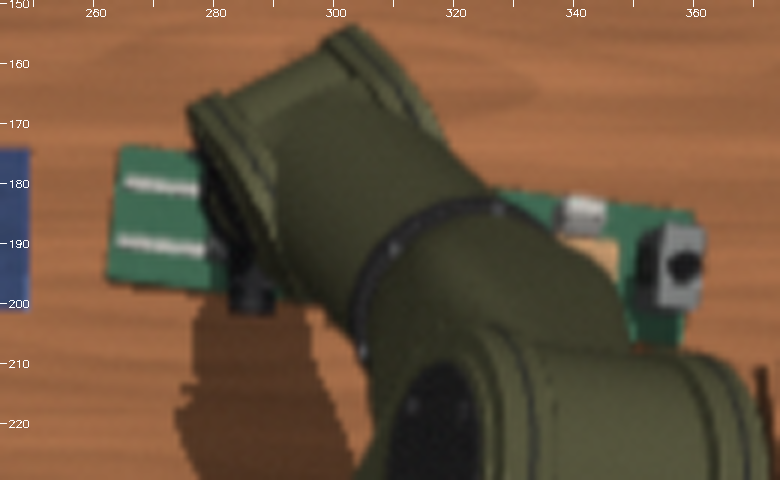

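The spindle's right end moved from column 606 to about 617 in the crop, so it is being pushed, with a gap of roughly 10 mm to the stop. Force is 10 N. Continuing.

Request:
arm_command(
  plan=[
    [[0.005, 0, 0, -0.004, 0, 0, 0], [0.005, 0, 0, -0.006, 0, 0, 0], [0.005, 0, 0, -0.008, 0, 0, 0], [0.005, 0, 0, -0.009, 0, 0, 0], [0.005, 0, 0, -0.01, 0, 0, 0]],
  ],
)

```text
t: 25.55
position: [0.5108, -0.1223, 0.0967]
orientation: [[0.996, 0.015, 0.089], [-0.09, 0.02, 0.996], [0.013, -1.0, 0.021]]
wrist_force: [1.6, 9.9, -1.6]
opening: 0.0134
```

```bash
python3 st.py; python3 - <<'E'
from h import *
s=optics.snapshot("side"); crop("side",s,240,110,320,210,6,"f5.png")
s=optics.snapshot("top"); crop("top",s,325,165,375,215,12,"f5t.png")
E
```

```text
25.55 stand [-0.1213  0.0026] Falong -9.979600740795178 F [ 1.6324  9.8668 -1.6053] q [ 23.8  45.7 -24.2 113.4  36.2  27.5 -31.6] torq [  4.55 -51.68  -0.02  -8.65   1.53   0.94   0.43]
```

View pics/f5t.png

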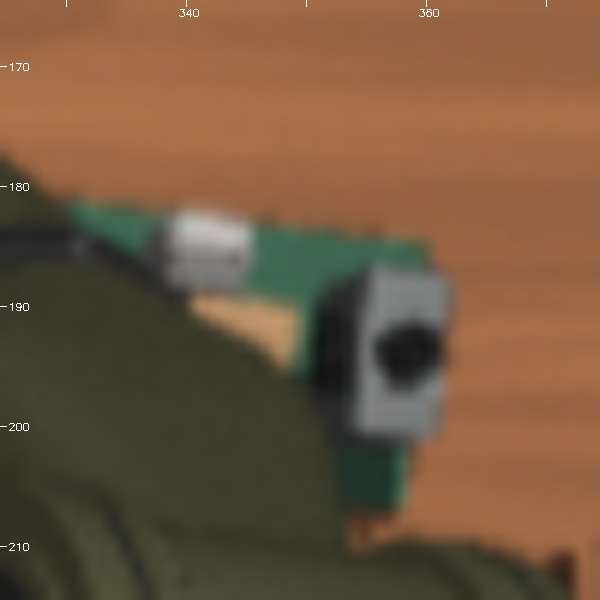

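View pics/f5.png

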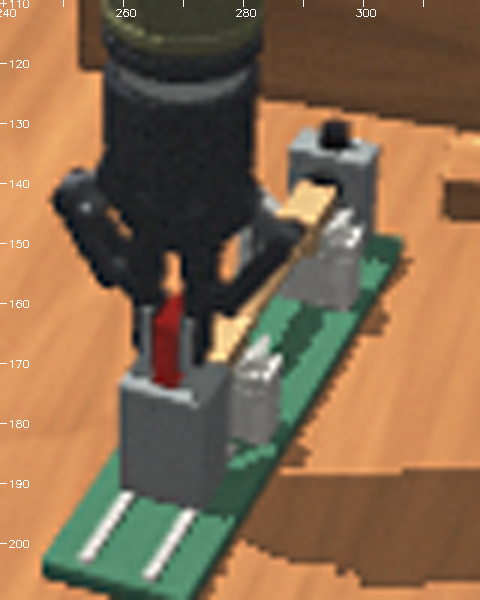

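Still about 10 N, with the gap at the stop down to 5–7 mm. Smaller steps now.

Request:
arm_command(
  plan=[
    [[0.005, 0, 0, -0.004, 0, 0, 0], [0.005, 0, 0, -0.006, 0, 0, 0], [0.005, 0, 0, -0.007, 0, 0, 0], [0.005, 0, 0, -0.008, 0, 0, 0], [0.005, 0, 0, -0.009, 0, 0, 0]],
  ],
)

```text
t: 26.28
position: [0.5104, -0.127, 0.0967]
orientation: [[0.996, 0.015, 0.087], [-0.088, 0.026, 0.996], [0.013, -1.0, 0.027]]
wrist_force: [1.4, 9.8, -1.9]
opening: 0.0135
```

```bash
python3 st.py
```

```text
26.27 stand [-0.1166  0.0026] Falong -9.900668147546709 F [ 1.353   9.8151 -1.8902] q [ 24.8  45.9 -24.7 113.2  36.1  27.7 -30.6] torq [  4.57 -51.57  -0.28  -8.7    1.46   0.79   0.43]
```

Request:
arm_command(
  plan=[
    [[0.005, 0, 0, -0.004, 0, 0, 0], [0.005, 0, 0, -0.006, -0.3, 0, 0], [0.005, 0, 0, -0.007, -0.5, 0, 0], [0.005, 0, 0, -0.008, -0.5, 0, 0]],
  ],
)

```text
t: 26.78
position: [0.5101, -0.1301, 0.0967]
orientation: [[0.996, 0.016, 0.086], [-0.086, 0.024, 0.996], [0.014, -1.0, 0.025]]
wrist_force: [2.1, 9.7, -2.0]
opening: 0.0133
```

```bash
python3 st.py;  python3 - <<'E'
from h import *
s=optics.snapshot("top"); crop("top",s,325,165,375,215,12,"f6t.png")
E
```

```text
26.77 stand [-0.1135  0.0026] Falong -9.861326983244835 F [ 2.0689  9.7048 -1.9724] q [ 25.1  45.9 -24.7 113.1  36.3  27.7 -30.4] torq [  4.35 -51.53  -0.04  -8.81   1.78   0.97   0.56]
```

View pics/f6t.png

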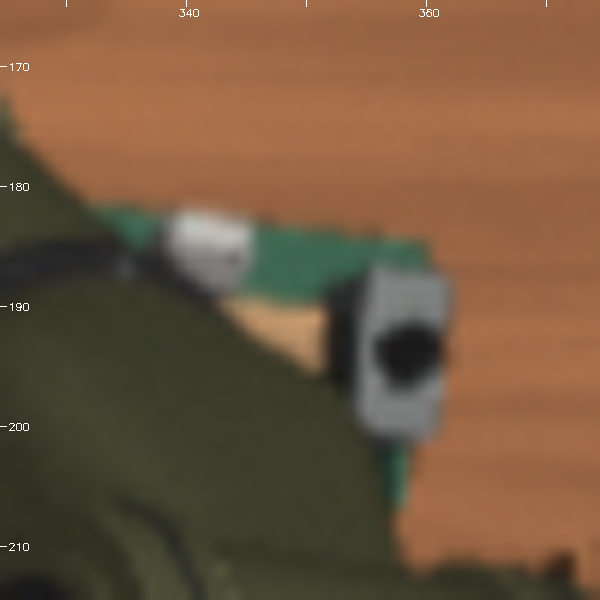

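The spindle end at about column 326 now meets the stop's dark face. Force is still 9.9 N, so contact is about to begin. Pushing in fine steps.

Request:
arm_command(
  plan=[
    [[0.005, 0, 0, -0.004, 0, 0, 0], [0.005, 0, 0, -0.006, -0.3, 0, 0], [0.005, 0, 0, -0.007, -0.5, 0, 0], [0.005, 0, 0, -0.008, -0.5, 0, 0]],
  ],
)

```text
t: 27.32
position: [0.5097, -0.133, 0.0967]
orientation: [[0.996, 0.016, 0.084], [-0.085, 0.022, 0.996], [0.014, -1.0, 0.023]]
wrist_force: [1.4, 10.1, -1.7]
opening: 0.0136
```

```bash
python3 st.py;  python3 - <<'E'
from h import *
s=optics.snapshot("top"); crop("top",s,325,165,375,215,12,"f7t.png")
E
```

```text
27.32 stand [-0.1106  0.0026] Falong -10.188122324419663 F [ 1.3828 10.1011 -1.6979] q [ 25.3  45.9 -24.7 113.1  36.4  27.8 -30.1] torq [  4.69 -51.72   0.41  -9.     2.02   1.11   0.63]
```

View pics/f7t.png

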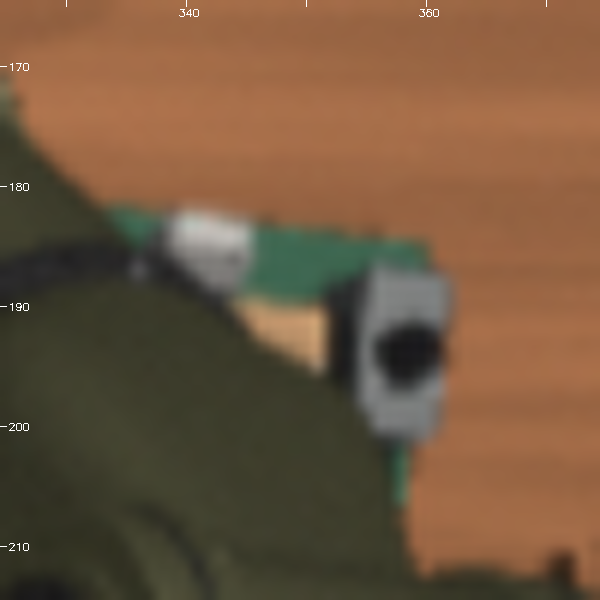

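The spindle end has stopped, still at about 327, while the slide went 2.9 mm farther, so it is against the stop. Compressing the plunger now.

Request:
arm_command(
  plan=[
    [[0.005, 0, 0, -0.004, 0, 0, 0], [0.005, 0, 0, -0.006, -0.3, 0, 0], [0.005, 0, 0, -0.007, -0.5, 0, 0], [0.005, 0, 0, -0.008, -0.5, 0, 0]],
  ],
)

```text
t: 27.88
position: [0.5095, -0.1353, 0.0967]
orientation: [[0.996, 0.016, 0.083], [-0.083, 0.021, 0.996], [0.014, -1.0, 0.023]]
wrist_force: [1.4, 11.6, -1.5]
opening: 0.0132
```

```bash
python3 st.py;  python3 - <<'E'
from h import *
s=optics.snapshot("top"); crop("top",s,325,165,375,215,12,"f8t.png")
s=optics.snapshot("side"); crop("side",s,250,120,310,210,6.5,"f8.png")
E
```

```text
27.88 stand [-0.1083  0.0026] Falong -11.66080458819332 F [ 1.4044 11.5788 -1.4787] q [ 25.6  45.9 -24.7 113.1  36.5  27.8 -29.9] torq [  5.2  -51.9    0.95  -9.2    2.26   1.25   0.7 ]
```

View pics/f8t.png

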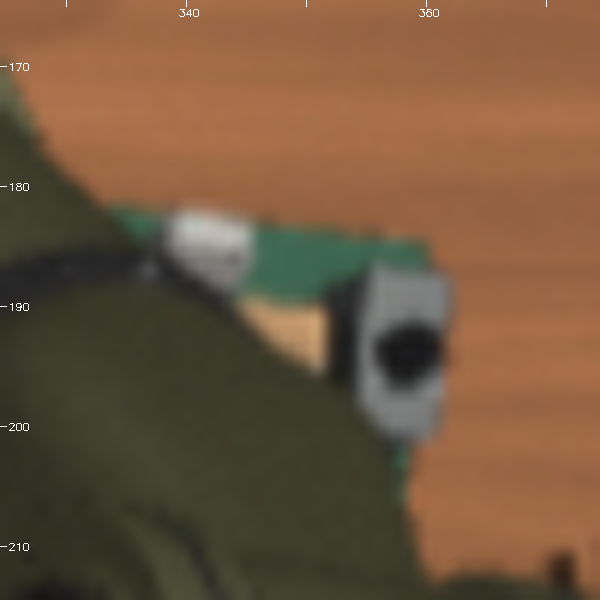

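View pics/f8.png

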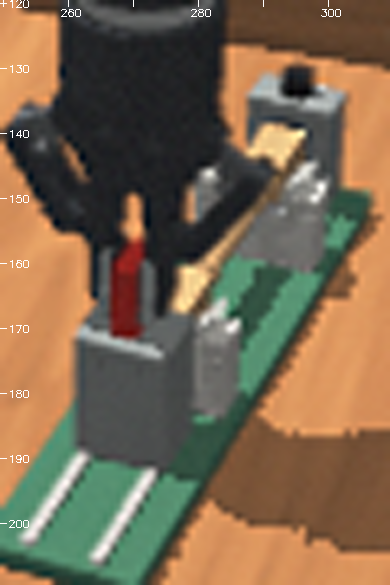

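Force is 11.7 N and rising with the spindle still, so about 2.6 N on the plunger. A little more.

Request:
arm_command(
  plan=[
    [[0.005, 0, 0, -0.004, 0, 0, 0], [0.005, 0, 0, -0.006, -0.3, 0, 0], [0.005, 0, 0, -0.007, -0.5, 0, 0], [0.005, 0, 0, -0.008, -0.5, 0, 0]],
  ],
)

```text
t: 28.48
position: [0.5094, -0.1371, 0.0966]
orientation: [[0.997, 0.017, 0.081], [-0.081, 0.021, 0.996], [0.015, -1.0, 0.022]]
wrist_force: [1.1, 12.6, -1.3]
opening: 0.0136
```

```bash
python3 st.py
```

```text
28.48 stand [-0.1065  0.0026] Falong -12.690141459845174 F [ 1.1094 12.6423 -1.3219] q [ 25.8  45.9 -24.7 113.   36.5  27.8 -29.7] torq [  5.59 -52.03   1.35  -9.36   2.44   1.34   0.75]
```

Request:
arm_command(
  plan=[
    [[0.005, 0, 0, -0.004, 0, 0, 0], [0.005, 0, 0, -0.006, -0.3, 0, 0], [0.005, 0, 0, -0.007, -0.5, 0, 0], [0.005, 0, 0, -0.008, -0.5, 0, 0]],
  ],
)

```text
t: 28.98
position: [0.5093, -0.1383, 0.0967]
orientation: [[0.997, 0.017, 0.079], [-0.08, 0.022, 0.997], [0.015, -1.0, 0.023]]
wrist_force: [2.0, 12.9, -0.0]
opening: 0.0135
```

```bash
python3 st.py
```

```text
28.98 stand [-0.1052  0.0026] Falong -13.016581814609113 F [ 2.046  12.8777 -0.0438] q [ 26.   45.9 -24.8 113.   36.6  27.9 -29.4] torq [  5.86 -52.1    1.6   -9.47   2.58   1.38   0.81]
```

About 4 N on the plunger, 8 mm in. One slight push more, then relaxing and letting go.

Request:
arm_command(
  plan=[
    [[0.005, 0, 0, -0.004, 0, 0, 0], [0.005, 0, 0, -0.006, 0, 0, 0], [0.005, 0, 0, -0.0075, 0, 0, 0], [0.005, 0, 0, -0.004, 0, 0, 0], [0.005, 0, 0, -0.001, 0, 0, 0], [0.005, 0, 0, -0.001, 0, 0, 0]],
  ],
)

```text
t: 29.72
position: [0.5091, -0.1396, 0.0967]
orientation: [[0.997, 0.017, 0.081], [-0.081, 0.021, 0.996], [0.015, -1.0, 0.023]]
wrist_force: [2.8, 1.1, -2.3]
opening: 0.0137
```

```bash
python3 st.py
```

```text
29.73 stand [-0.104   0.0026] Falong -1.3723109949910932 F [ 2.835   1.0985 -2.3309] q [ 26.1  45.9 -24.8 113.   36.5  27.9 -29.3] torq [  0.14 -51.32  -4.26  -7.65   0.91   0.08   0.73]
```

Request:
arm_command(
  plan=[
    [[0.015, 0, 0, 0, 0, 0, 0], [0.02, 0, 0, 0, 0, 0, 0], [0.03, 0, 0, 0, 0, 0, 0], [0.04, 0, 0, 0, 0, 0, 0], [0.04, 0, -0.01, 0, 0, 0, 0], [0.04, 0, -0.03, 0, 0, 0, 0], [0.04, 0, -0.06, 0, 0, 0, 0], [0.04, 0, -0.1, 0, 0, 0, 0], [0.04, 0, -0.12, 0.05, 0, 0, 0], [0.04, 0, -0.14, 0.1, 0, 0, 0]],
  ],
)

```text
t: 30.98
position: [0.515, -0.0424, 0.2405]
orientation: [[0.996, 0.019, 0.083], [-0.083, 0.021, 0.996], [0.017, -1.0, 0.023]]
wrist_force: [0.5, 0.5, -0.5]
opening: 0.04
```

Request:
arm_command(
  plan=[
    [[0.04, 0, -0.02, 0.05, 0, 0, 0], [0.04, 0, -0.03, 0.1, 0, 0, 0], [0.04, 0, -0.03, 0.15, 0, 0, 0], [0.04, 0, -0.03, 0.19, 0, 0, 0], [0.04, 0, -0.03, 0.2, 0, 0, 0], [0.04, 0, -0.03, 0.2, 0, 0, 0]],
  ],
)

```text
t: 31.72
position: [0.5308, 0.1562, 0.2753]
orientation: [[0.996, 0.019, 0.082], [-0.082, 0.021, 0.996], [0.017, -1.0, 0.022]]
wrist_force: [-0.3, -0.2, 0.1]
opening: 0.0397
```

```bash
python3 st.py; python3 - <<'E'
from h import *
s=optics.snapshot("top"); cv2.imwrite("pics/gt.png",s); crop("top",s,255,160,375,220,6.5,"g1t.png"); crop("top",s,275,170,325,210,15,"g2t.png")
s=optics.snapshot("side"); cv2.imwrite("pics/gs.png",s); crop("side",s,240,110,320,210,6,"g1.png")
E
```

```text
31.73 stand [-0.4004 -0.005 ] Falong 0.1858007972832824 F [-0.3354 -0.1535  0.1248] q [  0.3  33.2 -34.6  99.7  22.3  52.7 -47.9] torq [ -1.56 -45.87  -6.16 -15.71  -0.11  -0.21  -0.05]
```

View pics/g1t.png

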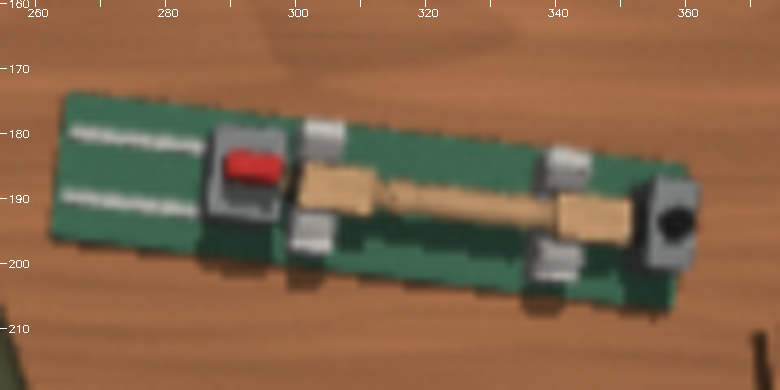

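View pics/g2t.png

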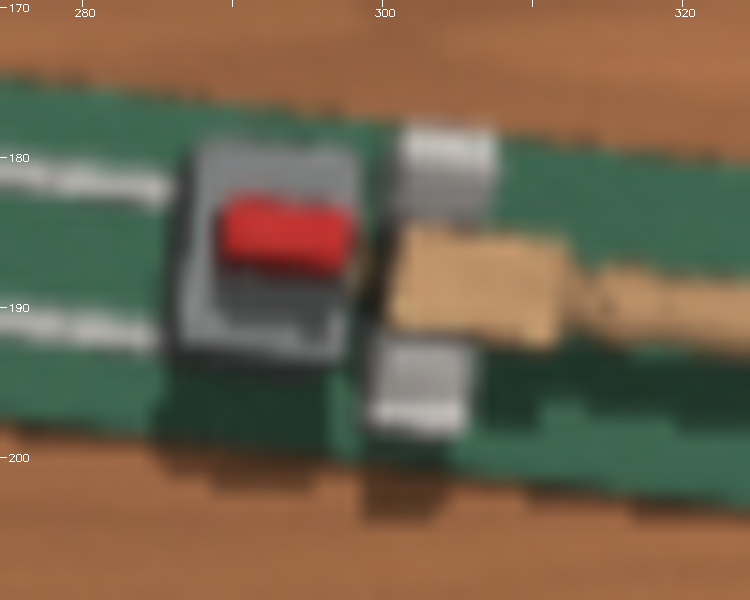

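View pics/g1.png

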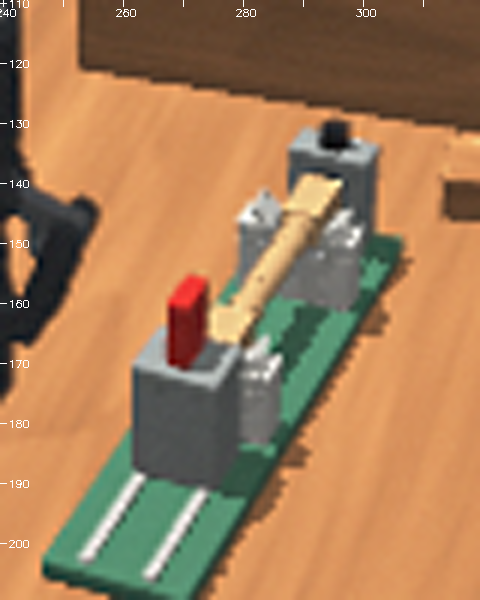

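```bash
python3 - <<'E'
from h import *
a=cv2.imread("pics/top0.png"); b=cv2.imread("pics/gt.png")
crop("top",a,258,168,308,203,15,"k1.png")
crop("top",b,275,170,325,205,15,"k2.png")
a=cv2.imread("pics/side0.png"); 
crop("side",a,245,150,295,200,12,"k3.png")
E
```

```text
(no output)
```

View pics/k1.png

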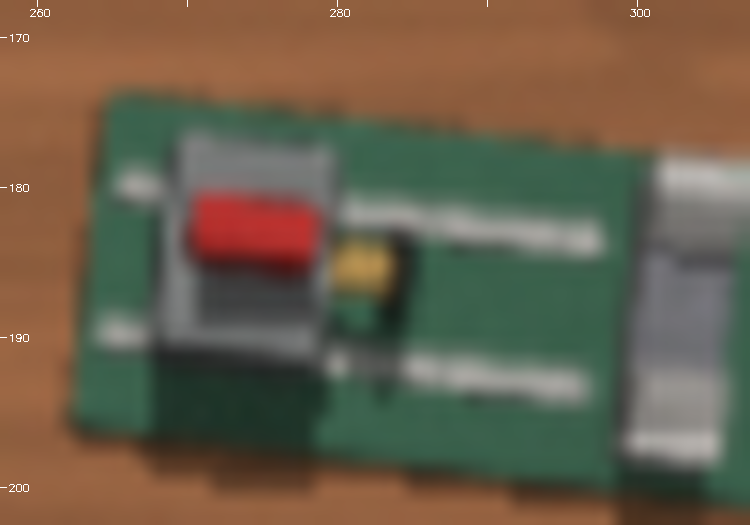

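```bash
python3 - <<'E'
from h import *
b=cv2.imread("pics/gt.png"); cv2.imwrite("pics/gtv.png",cv2.resize(b,(800,600),interpolation=cv2.INTER_CUBIC))
for p in [(405,223),(385,327),(572,238),(552,348)]:
    w=onz("top",274.5+p[0]/15,169.5+p[1]/15,.074); print(stand(w))
for p in [(559,193),(555,237),(633,199),(629,244)]:
    w=onz("top",254.5+p[0]/6.5,159.5+p[1]/6.5,.074); print(stand(w))
w=onz("top",274.5+287/15,169.5+233/15,.13); print("grip",stand(w))
E
```

```text
[-0.0707  0.0125]
[-0.0728 -0.0123]
[-0.0314  0.0135]
[-0.0334 -0.0128]
[0.0676 0.0113]
[ 0.0677 -0.0127]
[0.1078 0.0126]
[ 0.108  -0.0119]
grip [-0.1026  0.0012]
```

View pics/gtv.png

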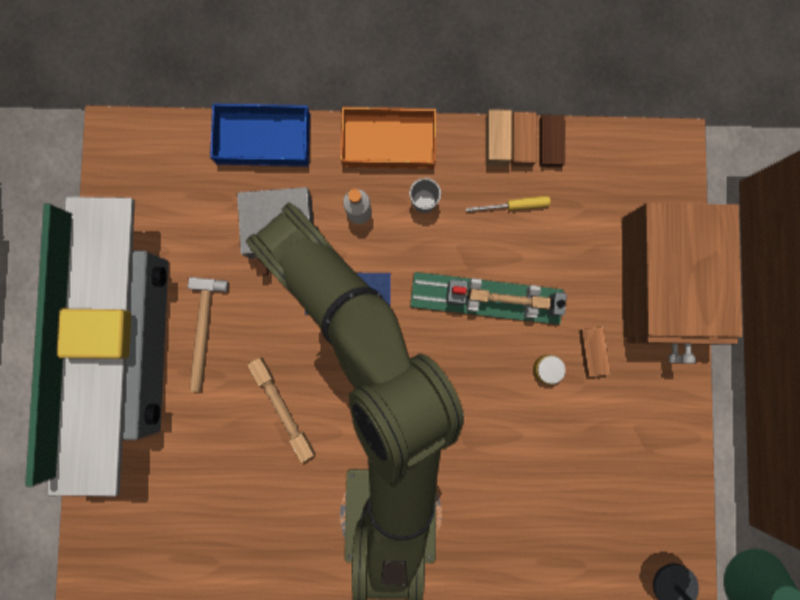

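The spindle sits in both rests, centre at stand x of about +18 mm and against the stop. The visible bystanders are where they were. By force the plunger is about 9 mm in, by picture about 10. Handing in.

```bash
python3 - <<'E'
from h import *
print(order.finish_job())
E
```

```text
the job is handed in; nothing more can be done
None
```

I drew the pale spindle out of the rack by its end, laid it flat on the mat and let go. Then I took it again by its slim middle (25 N grip throughout) and laid it in both rests of the stand. I slid the tail stop up until the spindle met the opposite stop, compressed the plunger about half-way, and backed the robot clear. The job was handed in at about 32 s.

Last checks:
- **Spindle:** it lies in both rests with its centre at stand x of about +18 mm, within about 1 mm sideways and in line. The opposite face is at about x = +108 mm.
- **Plunger:** the push force rose from 9 N sliding to 13.0 N at the last reading, followed by about 1 mm more. That gives about 4.5 N, or 9 mm in. The pictures gave about 10 mm, roughly ±2 mm, so the two agree within error and sit inside the 5–13 mm band.
- **Bystanders:** those visible in the last top view look unmoved. The arm hid the spare spindle's end in that picture, so I did not check it at the end.
- **Disagreement:** the red grip proved to be about 2–3 mm to the side of where I had reckoned the stand's axis. The jaws gave way to it, and I saw no effect on the result.

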